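# Refill the laundry-tablet jar with the scoop tray and funnel

## Task

Refill the glass jar with laundry tablets: stand the steel funnel in the jar's mouth and put the stray tablets from the worktop on the wooden scoop tray with the others; only when the funnel is seated and every tablet is on the tray, tip the whole load over the tray's open edge through the funnel into the jar. Then stand the funnel back upright in the top red bowl, close the jar with its wooden lid set fully home, and leave the empty tray lying flat on the worktop. Be gentle: the tablets are brittle and must not be squeezed hard, nothing may be pressed or dropped hard on the glass jar, the jar stays upright where it stands, and the bottle, the brush and the clothes pegs are left alone.

Things in the scene. Friction and masses are not known exactly. Their poses are not given: they have to be found in the camera images.
- jar: squat clear glass jar, 0.75 kg, loose, 130 mm wide, 122 mm high; origin: centre of its underside, z up. Straight to 80 mm, waist 100 mm wide inside at 96 mm, then the mouth flares to 112 mm inside (120 outside) at the rim. Inner floor at 6 mm. Must not be tipped, nor shifted over 40 mm; nothing may strike or push it with over 50 N
- jar_mouth (a point): centre of the jar's mouth, level with the rim (122 mm above the jar's underside)
- bowls: stack of three nested red plastic bowls that stay together as one piece, 0.45 kg, 200 mm wide at the top rim 79 mm above the worktop. Origin: centre of the underside, z up. Top bowl open, widening upwards; its flat inner floor is 118 mm wide, 28 mm above the origin. The funnel stands in it at the start
- bowls_floor (a point): centre of the top bowl's inner floor, where the funnel's spout stands
- funnel: wide-neck steel funnel, 0.2 kg; origin: centre of the spout's lower end, z up its axis. Spout 30 mm long, 91 (lower end) to 95 mm wide, 86 mm bore; cone widens to 170 mm at the rim, 77 mm above the origin. Handle along its -x. Seated, the cone rests on the jar's rim, origin about 83 mm above the jar's underside; let go within 10 mm of the axis it centres itself to some 5 mm and a few degrees
- funnel_handle (a point): grip point on the handle, a straight bar 12 mm wide (y), 14 mm high, sticking out along the funnel's -x from 82 to 150 mm from the axis. The point is 124 mm from the axis, 70 mm above the funnel's origin (bar's mid-height)
- funnel_mouth (a point): centre of the funnel's wide mouth, level with its rim
- lid: turned wooden lid of the jar, 0.13 kg, loose, right way up on the worktop. Origin: centre of the underside, z up. Tapered plug 86 mm wide below, 103 mm at height 16 mm; flange 128 mm wide from 16 to 26 mm; knob 30 mm wide from 26 to 54 mm. Fully home the flange rests on the jar's rim, origin 106 mm above the jar's underside
- lid_knob (a point): grip point on the lid's axis, 46 mm above its underside (knob 30 mm wide)
- tray: wooden scoop tray, 0.25 kg, loose, flat on the worktop. Origin: centre of its floor's underside, x to the one open edge, z up. Floor 130 (x) by 112 mm (y), 5 mm thick; side lips 5 mm thick, 30 mm high; back lip (x -65 to -58 mm) 43 mm high; no lip at x +65. Tablets begin to slide at about 27 to 37 degrees of tilt
- tray_edge (a point): middle of the tray's open edge on the upper face of the floor (x = +65 mm, z = 5 mm)
- tray_handle (a point): grip point on the tray's handle bar, which runs from the back lip along -x, from x -65 to -163 mm, 20 mm wide (y), from 19 to 41 mm above the underside. The point is 110 mm behind the tray's origin, 30 mm above its underside
- tablet0: pressed white laundry tablet, a block 24 (x) by 20 (y) by 13 mm (z), 10 g, loose; origin at the centre of its 24 x 20 mm underside, z up as it lies at the start. Lies on the tray at the start. Brittle: it breaks if gripped with more than about 20 N a finger
- tablet1: pressed white laundry tablet, a block 24 (x) by 20 (y) by 13 mm (z), 10 g, loose; origin at the centre of its 24 x 20 mm underside, z up as it lies at the start. Lies on the tray at the start. Brittle: it breaks if gripped with more than about 20 N a finger
- tablet2: pressed white laundry tablet, a block 24 (x) by 20 (y) by 13 mm (z), 10 g, loose; origin at the centre of its 24 x 20 mm underside, z up as it lies at the start. A stray: lies on the worktop in front of the robot at the start; may be absent in a given run (then None). Brittle: it breaks if gripped with more than about 20 N a finger
- tablet3: pressed white laundry tablet, a block 24 (x) by 20 (y) by 13 mm (z), 10 g, loose; origin at the centre of its 24 x 20 mm underside, z up as it lies at the start. A stray: lies on the worktop in front of the robot at the start; may be absent in a given run (then None). Brittle: it breaks if gripped with more than about 20 N a finger
- tablet4: pressed white laundry tablet, a block 24 (x) by 20 (y) by 13 mm (z), 10 g, loose; origin at the centre of its 24 x 20 mm underside, z up as it lies at the start. A stray: lies on the worktop in front of the robot at the start; may be absent in a given run (then None). Brittle: it breaks if gripped with more than about 20 N a finger
- tablet5: pressed white laundry tablet, a block 24 (x) by 20 (y) by 13 mm (z), 10 g, loose; origin at the centre of its 24 x 20 mm underside, z up as it lies at the start. A stray: lies on the worktop in front of the robot at the start; may be absent in a given run (then None). Brittle: it breaks if gripped with more than about 20 N a finger
- bottle: bystander: closed green glass bottle, 60 mm wide, 190 mm tall, standing; origin at the centre of its underside
- brush: bystander: scrubbing brush, 45 by 140 (y) by 40 mm, bristles down; origin at the centre of its underside
- peg0: bystander: wooden clothes peg lying on the worktop, 72 (x) by 10 by 11 mm; origin at the centre of its underside
- peg1: bystander: wooden clothes peg lying on the worktop, 72 (x) by 10 by 11 mm; origin at the centre of its underside
- peg2: bystander: wooden clothes peg lying on the worktop, 72 (x) by 10 by 11 mm; origin at the centre of its underside

How it is judged:
By the outcome, as a careful person would: the job done as asked, in the order asked, and still so for the second after the job is handed in, with the robot touching nothing.
Of tablet2, tablet3, tablet4, tablet5 only 2 to 4 are there at a start; the rules pass over those that are not, and their reading is None.
At some moment in a run one of tablet2, tablet3, tablet4, tablet5, lid may be knocked a few centimetres aside while the robot is not near it.
It also fails if it takes over 210 s, if anything falls off the work surface, if the arm or the gripper's body presses on something with over 40 N, if the wrist force passes 120 N, or if a joint passes its speed limit or range.

## Robot

A 7-joint arm with a two-finger parallel gripper is mounted at the origin on the work surface. World frame = base frame: x ahead of the robot, y to its left, z up, the work surface at z = 0. Lengths are in m, angles in rad, forces in N, time in s.
With the tool pointing down it reaches from about 0.425 to 0.8 m from the base axis. Payload 8.3 kg.
Tool frame: the origin (TCP) lies on the centre line of the jaws, within the pads' length; the fingertips stand 14 mm ahead of it and the grasp point (between the pads) lies 5 mm behind it; z points along the fingers, x is the direction in which the jaws open and shut, and the axes are right-handed (so a half turn about z gives the same grasp; the last joint's range is limited). The gripper opens to 85 mm and grips with 20 to 120 N. Pads are 22 mm wide; open, the fingers measure 114 mm over their backs; the gripper's body (76 mm by 85 mm) begins 54 mm behind the grasp point. The pads swing forward as they close: fully open they stand 13 mm farther back than shut.
Start: joints at [1.18, 0.383, 0.016, 1.37, -0.006, 1.388, -0.046], TCP at [0.201, -0.592, 0.245] pointing down, gripper open.
Joint ranges: [-2.95, 2.95], [-0.25, 2.06], [-1.52, 1.56], [0.18, 2.33], [-1.44, 4.58], [0.02, 2.06], [-3.01, 3.01]. Speed limits (rad/s): [2.39, 2.39, 3.01, 3.01, 3.14, 3.14, 3.14].

## Interface

Orientations are given as a unit quaternion [w, x, y, z].
In Python, from workcell import * gives the robot as it stands.
- The arm moves only by the tool apply_moves, never from a script. Its arguments are lists of equal length, an entry for each row: "delta_rot": the turn, a rotation vector about the tool's x, y, z in rad, a list of three; "travel": the shift along the tool's x, y, z in cm, a list of three; "fingers": the finger opening in cm, from 0 to 8.54. In form: {"delta_rot": [[ax, ay, az], ...], "travel": [[dx, dy, dz], ...], "fingers": [fingers, ...]}. A call has 1 to 10 rows; each row is the pose to reach, as a shift and turn from the pose measured when the call began, along the tool's axes at that moment; what a row does not reach only later rows make up. A row lasts 1/10 s, in which the tool goes at most 50 mm and 8.59 degrees, less where a joint would pass 70% of its speed; a pose out of reach is approached as far as the arm can. A call with a gripper value outside its range is refused whole. The fingers move at their own pace and stop on an object; the grip force is fixed at half the most. Time passes only in rows, so rows that repeat a pose let the fingers close. It gives the time, the measured TCP pose, the force and the opening at its end, in the units of the state.
- read_state(): the state, without advancing time (a new reading comes with each control period).
- camera(name): name is "scene" or "side" or "wrist"; returns a dict with "frame" (384x512x3 uint8, red, green, blue), "z_map" (384x512 float32, m along the optical axis (not along the pixel's ray), 0 where there is no reading), "intrinsics" (3x3 intrinsics, pixels), "cam_to_world" (4x4, takes a point from camera to world coordinates). Camera axes: x right, y down, z forward; pixel columns grow to the right and rows downward; lengths in m; the calibration is good to about 2 mm. A picture is of the moment at which its call begins.
- close_job(): hands the job in, once; it reports no verdict.
The state is a dict: "time_s": time; "joint_pos": joint angles; "dq": joint speeds; "joint_torque": joint torques, N m; "eef_pos": TCP position; "eef_rot": TCP orientation; "force": force on the tool from outside, world axes, zero at the start; "wrist_torque": the same for the moment, N m; "gripper_width": finger opening in m.
Only numpy, scipy, OpenCV 4.12 (cv2) and the standard library are available. Lean on these libraries where they do the work, as an engineer would, in place of code of your own. Each camera call takes 0.05 s, during which the arm holds its last target. There are 200 camera calls.

## Working session

There is one attempt and no reset: what is moved stays moved. The work goes in short steps, Python scripts to look and compute and a tool call to move; the robot and the scene stay as the last step left them, time stands still between calls to the robot, and variables do not carry over. Pictures are saved under pics/ and viewed, about 12 in all and at most 16, crops included, and the job is handed in when it is done.

Besides the shell and the picture viewer there is one more tool, called after "Call:" as name(argument=value, ...) on one line, values as JSON. apply_moves: Moves the arm, as the interface text tells. Its arguments: {"type":"object","properties":{"delta_rot":{"type":"array","items":{"type":"array","items":{"type":"number"}}},"travel":{"type":"array","items":{"type":"array","items":{"type":"number"}}},"fingers":{"type":"array","items":{"type":"number"}}},"required":["delta_rot","travel","fingers"]}

```bash
ls; mkdir -p pics
cat > h.py <<'E'
from workcell import *
import numpy as np, cv2
from scipy.spatial.transform import Rotation as R
def shot(n,name=None):
    c=camera(n)
    if name: cv2.imwrite('pics/'+name+'.png',cv2.cvtColor(c['frame'],cv2.COLOR_RGB2BGR))
    return c
def cloud(c):
    z=c['z_map'];K=c['intrinsics'];T=c['cam_to_world']
    v,u=np.mgrid[0:z.shape[0],0:z.shape[1]]
    P=np.stack([(u-K[0,2])/K[0,0]*z,(v-K[1,2])/K[1,1]*z,z],-1)
    W=P@T[:3,:3].T+T[:3,3]; W[z==0]=np.nan
    return W
def ray(c,u,v,h):
    K=c['intrinsics'];T=c['cam_to_world']
    d=T[:3,:3]@np.array([(u-K[0,2])/K[0,0],(v-K[1,2])/K[1,1],1.]);o=T[:3,3]
    return o+d*(h-o[2])/d[2]
def tcp():
    s=read_state();q=s['eef_rot'];return np.array(s['eef_pos']),R.from_quat([q[1],q[2],q[3],q[0]]),s
def need(pos,rot=None):
    """travel cm & rotvec in tool axes"""
    p,r,s=tcp()
    t=r.inv().apply(np.array(pos)-p)*100
    d=np.zeros(3) if rot is None else (r.inv()*rot).as_rotvec()
    print('travel',t.round(2),'rot',d.round(3))
    return t,d
def down(yaw):
    """tool pointing down, tool x at world yaw"""
    c,s=np.cos(yaw),np.sin(yaw)
    return R.from_matrix(np.array([[c,s,0],[s,-c,0],[0,0,-1]]))
E
python3 - <<'E'
from h import *
p,r,s=tcp();print(s['time_s'],p,r.as_matrix().round(3),s['gripper_width'],s['force'])
a=[shot(n,n)for n in('scene','side','wrist')]
for c in a: print(c['intrinsics'].round(1).tolist(),c['cam_to_world'].round(3).tolist())
im=np.vstack([a[0]['frame'],a[1]['frame']]);
cv2.imwrite('pics/sw.png',cv2.cvtColor(np.hstack([a[0]['frame'],a[1]['frame']]),cv2.COLOR_RGB2BGR)[:, :])
E
```

```text
pics
0.0 [ 0.20108663 -0.59123768  0.24424424] [[ 0.322 -0.947 -0.001]
 [-0.947 -0.322  0.002]
 [-0.002  0.    -1.   ]] 0.08542505216490429 [-0.6916309   0.38267299 -0.08598306]
[[378.8, 0.0, 253.8], [0.0, 378.8, 193.9], [0.0, 0.0, 1.0]] [[-0.573, 0.458, -0.68, 1.222], [0.819, 0.33, -0.469, 0.448], [0.01, -0.825, -0.564, 0.658], [0.0, 0.0, 0.0, 1.0]]
[[426.0, 0.0, 261.2], [0.0, 426.0, 184.2], [0.0, 0.0, 1.0]] [[-0.825, -0.313, 0.471, 0.044], [-0.566, 0.465, -0.681, 0.759], [-0.006, -0.828, -0.561, 0.728], [0.0, 0.0, 0.0, 1.0]]
[[332.5, 0.0, 261.1], [0.0, 332.5, 190.9], [0.0, 0.0, 1.0]] [[0.322, -0.897, -0.302, 0.278], [-0.947, -0.306, -0.101, -0.565], [-0.002, 0.319, -0.948, 0.373], [0.0, 0.0, 0.0, 1.0]]
```

View pics/scene.png

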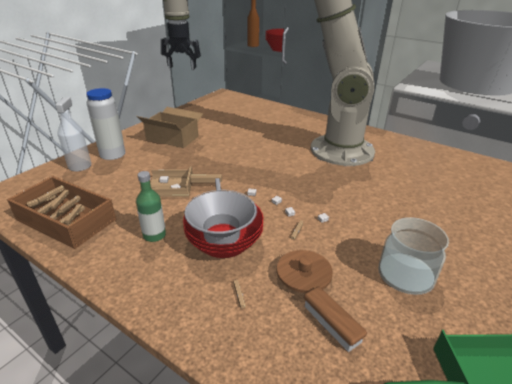

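View pics/side.png

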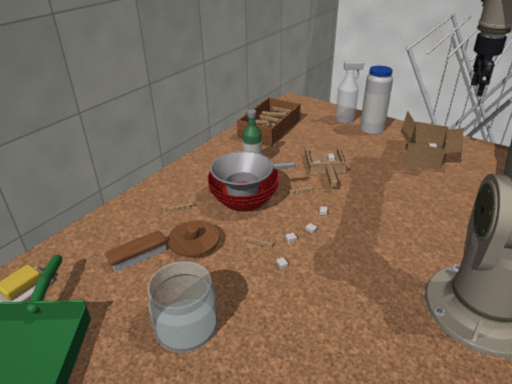

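The scene view shows the jar at (413,255), the bowls and funnel at (223,220), the lid at (305,270), the tray at (190,180), and four strays at (251,192), (277,200), (290,212) and (323,217). The side view agrees. Next I'll measure them.

Run:
```python
from h import *
from scipy import ndimage
for n in('scene','side'):
    c=shot(n);f=c['frame'].astype(int);W=cloud(c);print(n)
    hsv=cv2.cvtColor(c['frame'],cv2.COLOR_RGB2HSV)
    ok=(W[...,0]>.1)&(W[...,0]<1.0)&(abs(W[...,1])<.75)&(W[...,2]>-.02)
    white=(f.min(-1)>165)&(f.max(-1)-f.min(-1)<45)&ok&(W[...,2]<.06)
    l,k=ndimage.label(white)
    for i in range(1,k+1):
        m=l==i
        if m.sum()>15:
            w=W[m];top=w[w[:,2]>np.nanmax(w[:,2])-.004];print(' white',m.sum(),np.argwhere(m).mean(0).round(0)[::-1],top.mean(0).round(4),w.min(0).round(3),w.max(0).round(3))
    # flange / objects by height
    pts=W[ok]
    for nm,m in dict(red=(hsv[...,0]<6)&(hsv[...,1]>180)&(f[...,0]>80),green=(hsv[...,0]>60)&(hsv[...,0]<85)&(hsv[...,1]>100)).items():
        m&=ok; w=W[m]; print(nm,m.sum(),np.percentile(w,[1,50,99],axis=0).round(3).tolist() if m.sum() else '')
    # height components
    hm=ok&(W[...,2]>.008); l,k=ndimage.label(hm)
    for i in range(1,k+1):
        m=l==i
        if m.sum()>60:
            w=W[m];print(' obj',m.sum(),np.argwhere(m).mean(0).round(0)[::-1],w.min(0).round(3),w.max(0).round(3))
    bg=cv2.cvtColor(c['frame'],cv2.COLOR_RGB2BGR)
    if n=='scene': cv2.imwrite('pics/c1.png',cv2.resize(bg[120:340,130:460],None,fx=2.4,fy=2.4,interpolation=cv2.INTER_CUBIC))
```

```text
scene
 white 39 [114. 146.] [ 0.5337 -0.6196  0.0582] [ 0.515 -0.626  0.037] [ 0.544 -0.613  0.06 ]
 white 32 [164. 178.] [ 0.5464 -0.3679  0.0197] [ 0.534 -0.38   0.014] [ 0.556 -0.355  0.022]
 white 27 [175. 186.] [ 0.575  -0.2846  0.0312] [ 0.548 -0.314  0.017] [ 0.582 -0.275  0.032]
 white 29 [252. 190.] [ 0.4337 -0.1034  0.0152] [ 0.423 -0.115  0.009] [ 0.443 -0.093  0.018]
 white 36 [277. 199.] [ 0.4265 -0.0204  0.0143] [ 0.415 -0.029  0.005] [ 0.437 -0.01   0.017]
 white 45 [290. 211.] [0.4518 0.0419 0.0138] [0.438 0.031 0.004] [0.463 0.054 0.016]
 white 48 [323. 217.] [0.4224 0.1304 0.0139] [0.41  0.122 0.004] [0.435 0.142 0.016]
 white 84 [156. 228.] [ 0.7518 -0.1759  0.0577] [ 0.74  -0.183  0.028] [ 0.761 -0.172  0.06 ]
red 664 [[0.584, -0.08, 0.026], [0.685, 0.021, 0.055], [0.753, 0.061, 0.081]]
green 3618 [[0.585, 0.466, 0.006], [0.653, 0.554, 0.011], [0.803, 0.613, 0.066]]
 obj 1587 [178.  32.] [ 0.163 -0.662  0.247] [ 0.248 -0.515  0.479]
 obj 1883 [105. 122.] [ 0.481 -0.701  0.008] [ 0.568 -0.61   0.234]
 obj 1459 [ 71. 137.] [ 0.599 -0.707  0.008] [ 0.681 -0.639  0.23
[... 1504 characters left out ...]
 -0.478  0.113]
 obj 632 [328. 167.] [ 0.447 -0.421  0.008] [ 0.634 -0.199  0.047]
 obj 63 [301. 189.] [ 0.511 -0.185  0.008] [ 0.558 -0.126  0.014]
 obj 76 [181. 206.] [0.745 0.078 0.008] [0.797 0.133 0.014]
 obj 1500 [194. 239.] [0.577 0.129 0.014] [0.706 0.258 0.056]
 obj 1214 [136. 250.] [0.68  0.233 0.008] [0.766 0.375 0.044]
 obj 62 [291. 236.] [0.436 0.031 0.009] [0.464 0.058 0.016]
 obj 96 [260. 241.] [0.472 0.089 0.008] [0.542 0.11  0.015]
 obj 6574 [ 40. 319.] [0.566 0.435 0.008] [0.892 0.656 0.069]
 obj 79 [282. 262.] [0.407 0.118 0.008] [0.435 0.147 0.017]
 obj 4990 [182. 305.] [0.426 0.323 0.008] [0.555 0.451 0.125]
 obj 198 [433. 284.] [ 0.1   -0.053  0.008] [0.116 0.058 0.017]
```

View pics/c1.png

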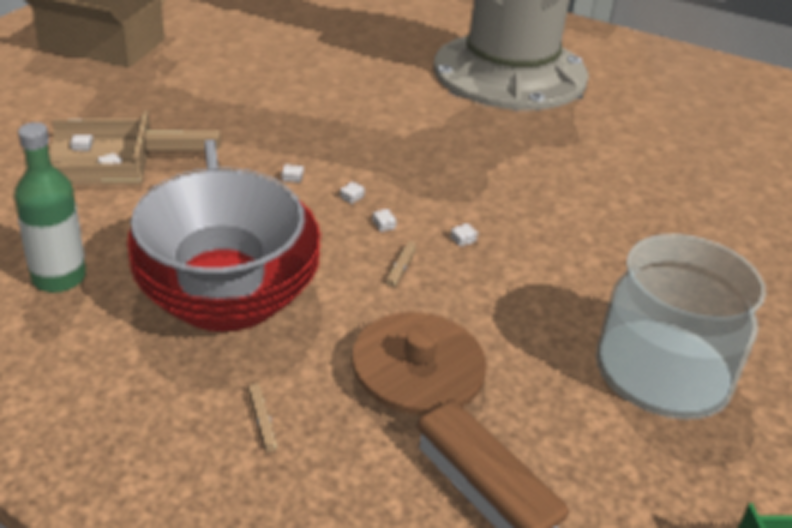

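Run:
```python
from h import *
from scipy.optimize import least_squares
def circ(p,r=None):
    p=p[np.isfinite(p).all(1)]
    x0=p.mean(0)
    f=lambda q:np.hypot(p[:,0]-q[0],p[:,1]-q[1])-(r if r else q[2])
    s=least_squares(f,list(x0)+[.08],loss='soft_l1',f_scale=.002);return s.x.round(4),len(p)
C={n:shot(n) for n in('scene','side')};Ws={n:cloud(c) for n,c in C.items()}
tr=[]
for n,W in Ws.items():
    print(n); x,y,z=W[...,0],W[...,1],W[...,2]
    def box(a,b,c,d,e,f): return W[(x>a)&(x<b)&(y>c)&(y<d)&(z>e)&(z<f)]
    print('jar rim',circ(box(.40,.58,.3,.47,.118,.126)[:,:2],.059))
    print('jar side',circ(box(.40,.58,.3,.47,.03,.075)[:,:2],.065))
    print('lid fl',circ(box(.56,.72,.11,.23,.014,.022)[:,:2],.064),'knob',box(.56,.72,.11,.28,.05,.06).mean(0).round(4))
    fr=box(.53,.80,-.12,.09,.1,.115);print('funnel rim',circ(fr[:,:2],.085))
    h=box(.45,.80,-.21,-.09,.085,.115);print('handle',len(h),h.mean(0).round(4),h.min(0).round(4),h.max(0).round(4))
    if len(h)>5:
        u,s,vt=np.linalg.svd(h[:,:2]-h[:,:2].mean(0));print(vt[0])
    print('bowl',circ(box(.53,.80,-.12,.09,.072,.081)[:,:2],.1))
    t=box(.42,.66,-.44,-.195,.012,.05)
    hh=t[(t[:,2]>.036)];print('hi',len(hh),hh.min(0).round(3),hh.max(0).round(3))
    tr.append(t)
t=np.vstack(tr);print(len(t))
r=cv2.minAreaRect((t[:,:2]*1000).astype(np.float32));print(r)
# top-down map of tray
img=np.full((500,520,3),40,np.uint8)
for n,W in Ws.items():
    m=(W[...,0]>.42)&(W[...,0]<.67)&(W[...,1]>-.44)&(W[...,1]<-.18)&(W[...,2]>.002)&(W[...,2]<.08)
    for p,col in zip(W[m],C[n]['frame'][m]):
        cv2.circle(img,(int((p[1]+.44)*2000),int((.67-p[0])*2000)),3,[int(v) for v in col[::-1]] if p[2]<.033 else (0,0,255),-1)
cv2.imwrite('pics/tray.png',img)
```

```text
scene
jar rim (array([0.4934, 0.3834, 0.08  ]), 376)
jar side (array([0.4931, 0.3834, 0.08  ]), 1433)
lid fl (array([0.6416, 0.1899, 0.08  ]), 44) knob [0.6451 0.1913 0.0545]
funnel rim (array([ 0.6621, -0.0374,  0.08  ]), 569)
handle 760 [ 0.6814 -0.1327  0.0992] [ 0.5512 -0.2099  0.0851] [ 0.7731 -0.0904  0.115 ]
[ 0.88530696 -0.46500708]
bowl (array([ 0.6822, -0.0028,  0.08  ]), 534)
hi 202 [ 0.449 -0.32   0.036] [ 0.56  -0.203  0.046]
side
jar rim (array([0.4912, 0.3866, 0.08  ]), 467)
jar side (array([0.4906, 0.3867, 0.08  ]), 1774)
lid fl (array([0.6431, 0.1922, 0.08  ]), 37) knob [0.6403 0.195  0.0537]
funnel rim (array([ 0.6578, -0.0348,  0.08  ]), 442)
handle 619 [ 0.6643 -0.1271  0.099 ] [ 0.5477 -0.2094  0.085 ] [ 0.7612 -0.09    0.1144]
[-0.93069402  0.36579863]
bowl (array([ 0.6327, -0.0079,  0.08  ]), 429)
hi 237 [ 0.448 -0.317  0.036] [ 0.557 -0.2    0.047]
1442
((520.3616333007812, -296.1767883300781), (118.92928314208984, 232.7608642578125), 36.637481689453125)
```

View pics/tray.png

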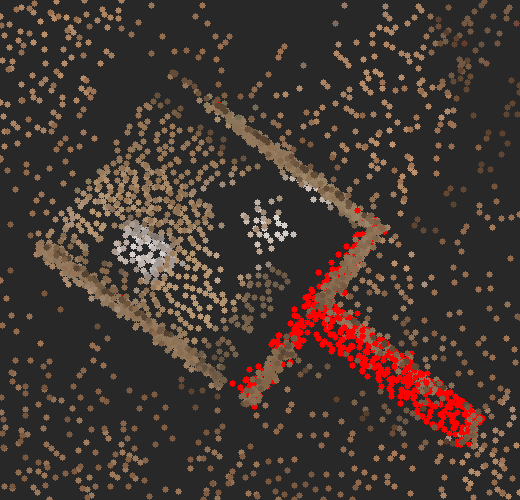

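The top-down map shows the tray at about (0.550,-0.336), yaw −53°, with two tablets on it. Next I need the exact handle direction and the funnel centre.

Run:
```python
from h import *
from scipy.optimize import least_squares
al=[];rim=[]
for n in('scene','side'):
    c=shot(n);W=cloud(c);x,y,z=W[...,0],W[...,1],W[...,2]
    m=(x>.5)&(x<.8)&(y>-.15)&(y<.1)&(z>.101)&(z<.110);p=W[m]
    for it in range(4):
        ctr=np.array([.66,-.03]) if it==0 else s.x
        d=abs(np.hypot(*(p[:,:2]-ctr).T)-.084)<(.02 if it==0 else .006)
        q=p[d];s=least_squares(lambda a:np.hypot(*(q[:,:2]-a).T)-.084,ctr,loss='soft_l1',f_scale=.002)
    print(n,'rim',s.x.round(4),len(q))
    rr=np.hypot(x-s.x[0],y-s.x[1]);f=c['frame'].astype(int)
    h=(rr>.09)&(rr<.16)&(z>.085)&(z<.112)&~((x>.7)&(y<-.1))
    w=W[h];a=np.degrees(np.arctan2(w[:,1]-s.x[1],w[:,0]-s.x[0]))
    print(len(w),np.percentile(a,[5,25,50,75,95]).round(1),w[:,2].max().round(4),rr[h].min().round(3),rr[h].max().round(3),w.mean(0).round(4))
    b=(x>.7)&(y<-.1)&(y>-.25)&(z>.1);print('bottle',W[b].min(0).round(3),W[b].max(0).round(3))
```

```text
scene rim [ 0.6622 -0.0376] 510
59 [-139.7 -138.6 -137.2 -135.6 -134.5] 0.1079 0.09 0.149 [ 0.5752 -0.1176  0.1055]
bottle [ 0.7   -0.223  0.1  ] [ 0.773 -0.101  0.192]
side rim [ 0.6588 -0.0348] 371
117 [-140.1 -138.9 -138.2 -136.9 -133.5] 0.1083 0.09 0.148 [ 0.5739 -0.1148  0.1013]
bottle [ 0.7  -0.25  0.1 ] [ 1.28  -0.1    0.464]
```

Run:
```python
from h import *
need([.5754,-.1134,.244],down(np.radians(-47.7)))
```

```text
travel [-33.23 -50.82   0.13] rot [-0.    0.   -0.41]
```

Call:
apply_moves(delta_rot=[[0,0,-0.1],[0,0,-0.2],[0,0,-0.3],[0,0,-0.41],[0,0,-0.41],[0,0,-0.41],[0,0,-0.41],[0,0,-0.41],[0,0,-0.41],[0,0,-0.41]], travel=[[-2.7,-4.1,0],[-5.3,-8.2,0],[-8,-12.2,0],[-10.7,-16.3,0],[-13.3,-20.3,0],[-16,-24.4,0],[-18.6,-28.5,0],[-21.3,-32.5,0],[-23.9,-36.6,0],[-26.6,-40.7,0]], fingers=[8.5,8.5,8.5,8.5,8.5,8.5,8.5,8.5,8.5,8.5])

```text
time_s: 1.45
eef_pos: [0.5018, -0.2073, 0.2457]
eef_rot: [0.0, 0.914, -0.405, 0.0]
force: [0.7, -1.1, -0.3]
gripper_width: 0.0852
```

Run:
```python
from h import *
need([.5754,-.1134,.244],down(np.radians(-47.7)));print(tcp()[2]['joint_pos'])
```

```text
travel [ -2.01 -11.76   0.17] rot [-0.    -0.001 -0.001]
[ 0.62894983  0.22644378 -0.35093288  1.58525353  0.07946239  1.34323781
 -0.5651469 ]
```

Call:
apply_moves(delta_rot=[[0,0,0],[0,0,0],[0,0,0],[0,0,0],[0,0,0],[0,0,0]], travel=[[-0.6,-3.9,0],[-1.3,-7.8,0],[-2.0,-11.76,0.1],[-2.0,-11.76,3],[-2.0,-11.76,5],[-2.0,-11.76,5]], fingers=[8.5,7,6,5,4,4])

```text
time_s: 2.05
eef_pos: [0.5738, -0.1131, 0.1925]
eef_rot: [0.001, 0.915, -0.404, -0.002]
force: [-0.7, -0.8, -0.6]
gripper_width: 0.0404
```

Run:
```python
from h import *
need([.5754,-.1134,.095],down(np.radians(-47.7)))
shot('wrist','w1')
```

```text
travel [ 0.17 -0.13  9.75] rot [ 0.003  0.004 -0.   ]
```

View pics/w1.png

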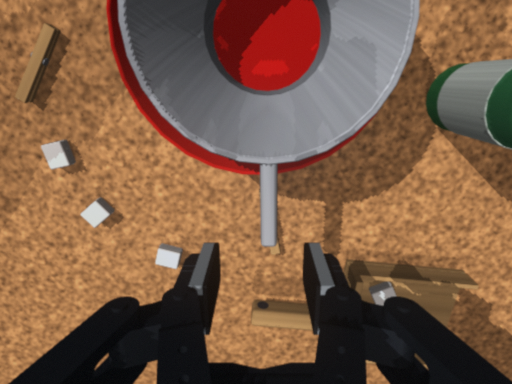

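The bar is at column ~268 and the jaw centre is at ~261. I'll measure the bar with depth.

```bash
cat >> h.py <<'E'
def toolpts(c):
    p,r,s=tcp();W=cloud(c);return W,r.inv().apply((W-p).reshape(-1,3)).reshape(W.shape)
E
python3 - <<'E'
from h import *
c=shot('wrist');W,T=toolpts(c)
m=np.zeros(W.shape[:2],bool);m[170:243,240:300]=1
m&=(W[...,2]>.085)&(W[...,2]<.12)
w=T[m];print(m.sum(),w.mean(0).round(4),w.min(0).round(4),w.max(0).round(4),W[m].mean(0).round(4))
for lo in(170,195,220): 
    k=m.copy();k[:lo]=0;k[lo+23:]=0;print(T[k].mean(0).round(4),W[k].mean(0).round(4))
E
```

```text
1233 [0.0024 0.004  0.0913] [-0.0039 -0.0228  0.0891] [0.0085 0.0326 0.0947] [ 0.5741 -0.1182  0.1048]
[ 0.0023 -0.0147  0.0913] [ 0.5878 -0.1056  0.1048]
[0.0024 0.0038 0.0913] [ 0.5743 -0.118   0.1048]
[0.0025 0.0231 0.0914] [ 0.5601 -0.1312  0.1047]
```

Call:
apply_moves(delta_rot=[[0,0,0],[0,0,0],[0,0,0],[0,0,0],[0,0,0],[0,0,0],[0,0,0],[0,0,0],[0,0,0]], travel=[[0.22,0,3],[0.22,0,6],[0.22,0,8],[0.22,0,9.7],[0.22,0,9.7],[0.22,0,9.7],[0.22,0,9.7],[0.22,0,9.7],[0.22,0,9.7]], fingers=[4,4,4,4,3,2,1.4,1,1])

```text
time_s: 3.05
eef_pos: [0.5777, -0.1157, 0.1006]
eef_rot: [0.0, 0.914, -0.405, 0.001]
force: [-1.9, -0.8, 5.7]
gripper_width: 0.0108
```

Call:
apply_moves(delta_rot=[[0,0,0],[0,0,0],[0,0,0],[0,0,0],[0,0,0]], travel=[[0,0,0],[0,0,0],[0,0,0],[0,0,0],[0,0,0]], fingers=[0.9,0.5,0,0,0])

```text
time_s: 3.55
eef_pos: [0.5778, -0.1157, 0.1008]
eef_rot: [-0.0, 0.914, -0.405, 0.002]
force: [-1.3, -0.3, 4.1]
gripper_width: 0.0106
```

Call:
apply_moves(delta_rot=[[0,0,0],[0,0,0],[0,0,0],[0,0,0],[0,0,0],[0,0,0]], travel=[[0,0,-1],[0,0,-2.5],[0,0,-5],[0,0,-8],[0,0,-11],[0,0,-11]], fingers=[0,0,0,0,0,0])

```text
time_s: 4.15
eef_pos: [0.5798, -0.1158, 0.2168]
eef_rot: [-0.001, 0.914, -0.405, 0.006]
force: [0.3, 1.4, -1.2]
gripper_width: 0.0107
```

Run:
```python
from h import *
p,r,s=tcp();print(p.round(4),s['gripper_width'],s['force'],s['wrist_torque'])
W=[cloud(shot('side','s2')),cloud(shot('scene'))]
for w in W:
    m=(w[...,0]>.5)&(w[...,0]<.8)&(w[...,1]>-.15)&(w[...,1]<.1)&(w[...,2]>.1)&(w[...,2]<.28)
    q=w[m];q=q[np.hypot(q[:,0]-.66,q[:,1]+.036)<.1]
    hi=q[np.hypot(q[:,0]-.66,q[:,1]+.036)>.078];A=np.c_[hi[:,:2]-[.66,-.036],np.ones(len(hi))]
    top=hi[hi[:,2]>np.median(hi[:,2])-.01];print(len(hi),np.percentile(hi[:,2],[5,50,95]).round(4))
```

```text
[ 0.5798 -0.1158  0.2168] 0.010704559164102548 [ 0.29298643  1.41596638 -1.23057345] [-0.12868996  0.07659623  0.03892923]
547 [0.2107 0.2193 0.2235]
714 [0.2093 0.2173 0.2211]
```

View pics/s2.png

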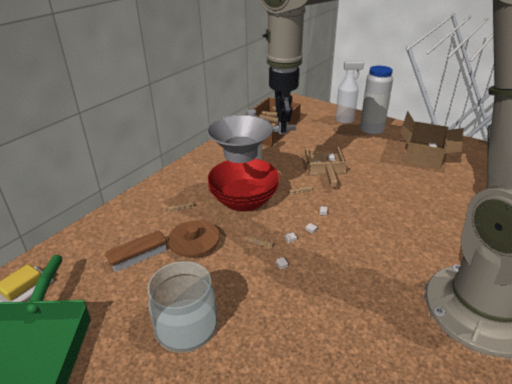

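The funnel is lifted and hangs nearly level. I'll measure its centre and tilt in the hand.

```bash
cat >> h.py <<'E'
from scipy.optimize import least_squares
def funnel(zlo,zhi,ctr,show=True):
    """rim circle centre and plane in world from both cameras"""
    out=[]
    for n in('scene','side'):
        W=cloud(camera(n)).reshape(-1,3);W=W[np.isfinite(W).all(1)]
        q=W[(W[:,2]>zlo)&(W[:,2]<zhi)&(np.hypot(W[:,0]-ctr[0],W[:,1]-ctr[1])<.11)]
        a=np.zeros(3);a[2]=np.median(q[:,2]);cc=np.array(ctr,float)
        for i in range(8):
            res=q[:,2]-(a[2]+(q[:,:2]-cc)@a[:2])
            rr=np.hypot(*(q[:,:2]-cc).T)
            g=(abs(rr-.084)<(.012 if i<3 else .005))&(abs(res)<(.02 if i<2 else .006))
            k=q[g]
            cc=least_squares(lambda c:np.hypot(*(k[:,:2]-c).T)-.084,cc,loss='soft_l1',f_scale=.002).x
            a=np.linalg.lstsq(np.c_[k[:,:2]-cc,np.ones(len(k))],k[:,2],rcond=None)[0]
        out.append([*cc,a[2],*a[:2]])
        if show: print(n,len(k),'ctr',cc.round(4),'z',a[2].round(4),'slope deg',np.degrees(a[:2]).round(1))
    return np.mean(out,0)
E
python3 - <<'E'
from h import *
f=funnel(.19,.24,(.662,-.038));print(f.round(4));p,r,s=tcp()
d=f[:2]-p[:2];print('off',d.round(4),np.hypot(*d),np.degrees(np.arctan2(-d[1],-d[0])))
E
```

```text
scene 639 ctr [ 0.6638 -0.0374] z 0.2144 slope deg [1.3 0.9]
side 448 ctr [ 0.6578 -0.0342] z 0.2123 slope deg [-1.7  1.1]
[ 0.6608 -0.0358  0.2134 -0.0039  0.0173]
off [0.0841 0.0798] 0.11594628650901667 -136.49412777535434
```

Run:
```python
from h import *
need([.4974,.2692,.245],down(np.radians(1.3)))
```

```text
travel [-33.83 -19.98  -3.56] rot [ 0.001 -0.001 -0.857]
```

Call:
apply_moves(delta_rot=[[0,0,0],[0,0,-0.1],[0,0,-0.2],[0,0,-0.3],[0,0,-0.4],[0,0,-0.5],[0,0,-0.6],[0,0,-0.7],[0,0,-0.8],[0,0,-0.857]], travel=[[0,0,-2],[-1.7,-1,-3.5],[-5,-3,-3.5],[-9,-5.3,-3.5],[-13,-7.7,-3.5],[-17,-10,-3.5],[-21,-12.4,-3.5],[-25,-14.8,-3.5],[-28,-16.5,-3.5],[-30,-17.7,-3.5]], fingers=[0,0,0,0,0,0,0,0,0,0])

```text
time_s: 5.35
eef_pos: [0.5042, 0.2286, 0.2433]
eef_rot: [0.0, 1.0, 0.015, -0.001]
force: [-0.0, -0.1, -2.1]
gripper_width: 0.0105
```

Call:
apply_moves(delta_rot=[[0,0,0],[0,0,0],[0,0,0]], travel=[[0,0,0],[0,0,0],[0,0,0]], fingers=[0,0,0])

```text
time_s: 5.65
eef_pos: [0.5045, 0.2269, 0.2425]
eef_rot: [0.001, 1.0, 0.014, -0.001]
force: [-0.1, -0.5, -2.1]
gripper_width: 0.0108
```

Run:
```python
from h import *
p,r,s=tcp();need([.4974,.2692,.245],down(np.radians(1.3)))
d=R.from_euler('z',49,degrees=True).apply([.0841,.0798,0])[:2]
f=funnel(.22,.27,p[:2]+d);print(f.round(4),p.round(4))
need([p[0]+.4923-f[0],p[1]+.385-f[1],p[2]+.172-f[2]],down(np.radians(1.3)))
```

```text
travel [-0.59 -4.25 -0.26] rot [0.002 0.003 0.005]
scene 850 ctr [0.5035 0.3402] z 0.2443 slope deg [ 1.6 -0.5]
side 1077 ctr [0.4979 0.3443] z 0.2446 slope deg [-1.6  0.4]
[ 5.007e-01  3.423e-01  2.444e-01 -2.000e-04 -1.000e-04] [0.5045 0.2269 0.2425]
travel [-0.74 -4.32  7.28] rot [0.002 0.002 0.005]
```

Call:
apply_moves(delta_rot=[[0,0,0],[0,0,0],[0,0,0],[0,0,0],[0,0,0],[0,0,0],[0,0,0],[0,0,0],[0,0,0],[0,0,0]], travel=[[-0.4,-2.2,0],[-0.7,-4.3,0],[-0.7,-4.3,0],[-0.7,-4.3,1.5],[-0.7,-4.3,3],[-0.7,-4.3,4.5],[-0.7,-4.3,6],[-0.7,-4.3,7],[-0.7,-4.3,7.3],[-0.7,-4.3,7.3]], fingers=[0,0,0,0,0,0,0,0,0,0])

```text
time_s: 6.75
eef_pos: [0.4963, 0.2694, 0.1695]
eef_rot: [0.001, 1.0, 0.014, -0.001]
force: [-0.1, -0.1, -1.1]
gripper_width: 0.0105
```

Run:
```python
from h import *
p,r,s=tcp();print(p,s['force'],s['time_s'])
f=funnel(.15,.2,(.4923,.385));print(f.round(4))
```

```text
[0.49633702 0.26935422 0.16946969] [-0.11541233 -0.06575358 -1.0528025 ] 6.75
scene 829 ctr [0.4957 0.3821] z 0.1713 slope deg [ 1.8 -0.8]
side 1109 ctr [0.4895 0.387 ] z 0.1721 slope deg [-1.7  0.4]
[ 0.4926  0.3845  0.1717  0.0005 -0.0032]
```

Centred. I'll lower slowly until contact.

Call:
apply_moves(delta_rot=[[0,0,0],[0,0,0],[0,0,0],[0,0,0],[0,0,0]], travel=[[0,0,0.3],[0,0,0.6],[0,0,0.8],[0,0,1.0],[0,0,1.1]], fingers=[0,0,0,0,0])

```text
time_s: 7.35
eef_pos: [0.4966, 0.2697, 0.1592]
eef_rot: [0.001, 1.0, 0.014, -0.001]
force: [-0.6, -0.3, -3.1]
gripper_width: 0.0104
```

Call:
apply_moves(delta_rot=[[0,0,0],[0,0,0],[0,0,0],[0,0,0],[0,0,0],[0,0,0]], travel=[[0,0,0.15],[0,0,0.15],[0,0,0.15],[0,0,0.15],[0,0,0.15],[0,0,0.15]], fingers=[0,1.2,1.6,2.2,3,4])

```text
time_s: 7.95
eef_pos: [0.4967, 0.2696, 0.1578]
eef_rot: [0.001, 1.0, 0.014, -0.001]
force: [0.3, 0.3, 0.3]
gripper_width: 0.04
```

Call:
apply_moves(delta_rot=[[0,0,0],[0,0,0],[0,0,0],[0,0,0],[0,0,0]], travel=[[0,0,-1],[0,0,-3],[0,0,-6],[0,0,-9],[0,0,-9]], fingers=[4,4,4,4,4])

```text
time_s: 8.45
eef_pos: [0.4983, 0.2713, 0.2531]
eef_rot: [-0.001, 1.0, 0.014, 0.003]
force: [0.5, 0.3, -0.1]
gripper_width: 0.0398
```

Run:
```python
from h import *
from scipy import ndimage
p,r,s=tcp();print(p,s['force'],s['time_s'])
f=funnel(.14,.18,(.4923,.385));print(f.round(4))
for n in('scene','side'):
    c=shot(n);f=c['frame'].astype(int);W=cloud(c)
    l,k=ndimage.label((f.min(-1)>165)&(np.ptp(f,-1)<45)&(W[...,2]<.02)&(W[...,0]<.6)&(W[...,0]>.3)&(abs(W[...,1])<.35))
    for i in range(1,k+1):
        if(l==i).sum()>15:print(n,W[l==i].mean(0).round(4))
print(need([.4221,.1325,.13],down(np.radians(20))))
```

```text
[0.49831589 0.27133364 0.25313944] [ 0.49485955  0.33173627 -0.08475086] 8.45
scene 812 ctr [0.4956 0.3835] z 0.1599 slope deg [ 1.9 -0.8]
side 1126 ctr [0.4898 0.3877] z 0.16 slope deg [-1.3 -0. ]
[ 0.4927  0.3856  0.1599  0.0056 -0.0071]
scene [ 0.4362 -0.1027  0.0136]
scene [ 0.425  -0.0178  0.0124]
scene [0.4521 0.0437 0.0116]
scene [0.4232 0.1341 0.0114]
side [ 0.4333 -0.1008  0.0138]
side [ 0.4254 -0.0166  0.0129]
side [0.4506 0.0432 0.0136]
travel [-7.79 13.46 11.76] rot [ 0.002  0.003 -0.322]
(array([-7.79135821, 13.45610477, 11.75746782]), array([ 0.00163281,  0.00260155, -0.32175492]))
```

Call:
apply_moves(delta_rot=[[0,0,0],[0,0,0],[0,0,0],[0,0,0],[0,0,0],[0,0,0],[0,0,0]], travel=[[-1,4,0],[-2,8,0],[-3,12,0],[-4,16,0],[-5,20,0],[-4,22,0],[-4,22,0]], fingers=[4,4,4,4,4,4,4])

```text
time_s: 9.35
eef_pos: [0.4626, 0.044, 0.2466]
eef_rot: [0.002, 1.0, 0.01, -0.002]
force: [0.6, 0.1, 0.5]
gripper_width: 0.0399
```

```bash
cat >> h.py <<'E'
from scipy import ndimage
def tabs(c,zmax=.03,amin=60,verb=True):
    """tablets seen: contour of top face by colour, rays onto its height"""
    f=c['frame'].astype(int);W=cloud(c);out=[]
    m=((f.min(-1)>150)&(np.ptp(f,-1)<45)&(W[...,2]<zmax)&(W[...,2]>.005)&(W[...,0]>.3)).astype(np.uint8)
    l,k=ndimage.label(m)
    for i in range(1,k+1):
        g=l==i
        if g.sum()<amin: continue
        h=np.percentile(W[g][:,2],70)
        g&=abs(W[...,2]-h)<.0035
        if g.sum()<amin//2: continue
        ys,xs=np.nonzero(g)
        pts=np.array([ray(c,u,v,h)[:2] for u,v in zip(xs,ys)])*1000
        (cx,cy),(w,hh),a=cv2.minAreaRect(pts.astype(np.float32))
        out.append((cx/1e3,cy/1e3,h,w,hh,a))
        if verb: print('tab px',xs.mean().round(),ys.mean().round(),'xy',round(cx/1e3,4),round(cy/1e3,4),'h',h.round(4),'size',round(w,1),round(hh,1),'ang(w side)',round(a,1))
    return out
E
python3 - <<'E'
from h import *
p,r,s=tcp();print(p)
c=shot('wrist','w3');tabs(c)
E
```

```text
[0.46263462 0.04403887 0.24664326]
tab px 224.0 72.0 xy 0.4211 0.1318 h 0.0137 size 19.0 22.2 ang(w side) 61.1
tab px 252.0 158.0 xy 0.4506 0.0425 h 0.0136 size 23.4 18.9 ang(w side) 55.0
tab px 229.0 208.0 xy 0.425 -0.0183 h 0.0135 size 20.0 22.6 ang(w side) 82.4
tab px 237.0 271.0 xy 0.4337 -0.1026 h 0.0135 size 18.9 23.7 ang(w side) 27.0
```

View pics/w3.png

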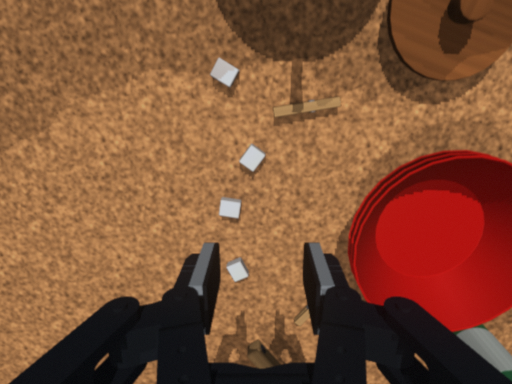

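The wrist view shows the four strays at (224,72), (252,158), (229,208) and (237,271), plus the bowls at the right and a peg at (305,105). I'll start with tablet D, the last one.

Run:
```python
from h import *
need([.4337,-.1026,.06],down(np.radians(27)))
```

```text
travel [-3.13 14.8  18.72] rot [ 0.001  0.005 -0.448]
```

Call:
apply_moves(delta_rot=[[0,0,-0.1],[0,0,-0.2],[0,0,-0.3],[0,0,-0.45],[0,0,-0.45],[0,0,-0.45],[0,0,-0.45],[0,0,-0.45],[0,0,-0.45],[0,0,-0.45]], travel=[[-0.8,3.7,1],[-1.6,7.4,3],[-2.4,11,6],[-3.1,14.8,9],[-3.1,14.8,13],[-3.1,14.8,17],[-3.1,14.8,18.7],[-3.1,14.8,18.7],[-3.1,14.8,18.7],[-3.1,14.8,18.7]], fingers=[4,4,4,4,4,4,4,4,4,4])

```text
time_s: 10.4
eef_pos: [0.4351, -0.1022, 0.0614]
eef_rot: [0.001, 0.972, 0.235, -0.001]
force: [0.1, -0.0, 0.5]
gripper_width: 0.0402
```

Run:
```python
from h import *
need([.4337,-.1026,.0165],down(np.radians(27)))
c=shot('wrist','w4');t=tabs(c)
W,T=toolpts(c)
p,r,s=tcp()
for q in t: print((r.inv().apply(np.array(q[:3])-p)*100).round(2))
```

```text
travel [-0.13 -0.03  4.49] rot [0.001 0.003 0.003]
tab px 429.0 8.0 xy 0.4551 0.0352 h 0.0138 size 23.9 9.7 ang(w side) 27.2
tab px 318.0 88.0 xy 0.4245 -0.0197 h 0.0137 size 18.7 22.8 ang(w side) 82.0
tab px 258.0 229.0 xy 0.4334 -0.1038 h 0.0136 size 18.3 22.5 ang(w side) 27.3
[  8.07 -11.34   4.73]
[ 2.84 -7.86  4.76]
[-0.21  0.04  4.79]
```

View pics/w4.png

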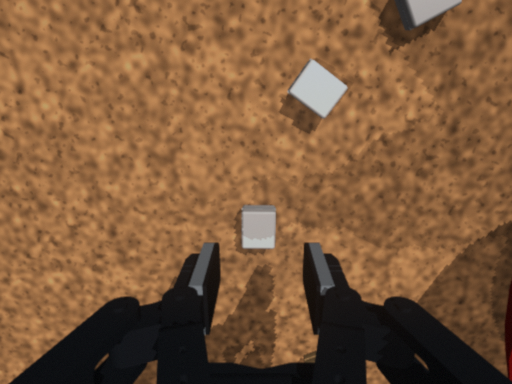

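The tablet is aligned between the jaws at (258,228). I'll descend and close in small steps.

Call:
apply_moves(delta_rot=[[0,0,0],[0,0,0],[0,0,0],[0,0,0],[0,0,0],[0,0,0],[0,0,0],[0,0,0]], travel=[[-0.17,0,1.5],[-0.17,0,3],[-0.17,0,4],[-0.17,0,4.5],[-0.17,0,4.5],[-0.17,0,4.5],[-0.17,0,4.5],[-0.17,0,4.5]], fingers=[4,4,4,3.5,3,2.5,2.3,2.2])

```text
time_s: 11.25
eef_pos: [0.434, -0.1034, 0.017]
eef_rot: [0.001, 0.972, 0.235, -0.001]
force: [-0.4, -1.5, -0.5]
gripper_width: 0.0219
```

Call:
apply_moves(delta_rot=[[0,0,0],[0,0,0],[0,0,0]], travel=[[0,0,0],[0,0,0],[0,0,0]], fingers=[2.1,2.05,2.05])

```text
time_s: 11.55
eef_pos: [0.434, -0.1034, 0.0171]
eef_rot: [0.001, 0.972, 0.235, -0.001]
force: [0.2, 1.1, 0.7]
gripper_width: 0.0206
```

Call:
apply_moves(delta_rot=[[0,0,0],[0,0,0]], travel=[[0,0,0],[0,0,0]], fingers=[2.0,2.0])

```text
time_s: 11.75
eef_pos: [0.434, -0.1034, 0.0171]
eef_rot: [0.001, 0.972, 0.235, -0.001]
force: [-0.0, -0.4, -0.4]
gripper_width: 0.02
```

Call:
apply_moves(delta_rot=[[0,0,0],[0,0,0]], travel=[[0,0,0],[0,0,0]], fingers=[1.96,1.96])

```text
time_s: 11.95
eef_pos: [0.434, -0.1034, 0.0171]
eef_rot: [0.001, 0.972, 0.235, -0.001]
force: [-0.2, 0.4, 1.0]
gripper_width: 0.0195
```

Call:
apply_moves(delta_rot=[[0,0,0],[0,0,0],[0,0,0]], travel=[[0,0,-0.5],[0,0,-1.5],[0,0,-4]], fingers=[1.96,1.96,1.96])

```text
time_s: 12.25
eef_pos: [0.4327, -0.1029, 0.0567]
eef_rot: [0.0, 0.972, 0.235, -0.002]
force: [-0.3, -0.8, -0.7]
gripper_width: 0.0198
```

Run:
```python
from h import *
p,r,s=tcp();print(p,s['gripper_width'])
c=shot('wrist');tabs(c,zmax=.09)
```

```text
[ 0.43270909 -0.10289665  0.05667827] 0.019783312288074076
tab px 441.0 7.0 xy 0.4557 0.0358 h 0.0138 size 21.4 8.2 ang(w side) 27.1
tab px 326.0 89.0 xy 0.4249 -0.0195 h 0.0137 size 18.9 23.1 ang(w side) 81.7
tab px 257.0 266.0 xy 0.4321 -0.1031 h 0.0532 size 17.9 22.5 ang(w side) 27.3
```

Run:
```python
from h import *
need([.5128,-.3329,.16],down(np.radians(-53.4)))
```

```text
travel [-3.63 23.99 -9.76] rot [ 0.004 -0.004  1.407]
```

Call:
apply_moves(delta_rot=[[0,0,0.14],[0,0,0.28],[0,0,0.42],[0,0,0.56],[0,0,0.7],[0,0,0.84],[0,0,0.98],[0,0,1.12],[0,0,1.26],[0,0,1.4]], travel=[[-0.4,1,-2.5],[-0.7,3,-5],[-1,6,-7.5],[-1.5,9,-9.8],[-1.9,12,-9.8],[-2.3,15,-9.8],[-2.7,18,-9.8],[-3,20,-9.8],[-3.4,22,-9.8],[-3.6,24,-9.8]], fingers=[1.96,1.96,1.96,1.96,1.96,1.96,1.96,1.96,1.96,1.96])

```text
time_s: 13.3
eef_pos: [0.5132, -0.3338, 0.1612]
eef_rot: [0.001, 0.894, -0.449, 0.002]
force: [-0.1, 0.1, -0.4]
gripper_width: 0.0194
```

Call:
apply_moves(delta_rot=[[0,0,0],[0,0,0]], travel=[[0,0,0],[0,0,0]], fingers=[1.96,1.96])

```text
time_s: 13.5
eef_pos: [0.5133, -0.3337, 0.1617]
eef_rot: [0.001, 0.894, -0.448, 0.002]
force: [0.9, -0.5, 0.3]
gripper_width: 0.0198
```

Run:
```python
from h import *
p,r,s=tcp();print(p,s['gripper_width'])
need([.5128,-.3329,.16],down(np.radians(-53.4)))
c=shot('wrist','w5');tabs(c,zmax=.2,amin=40)
W=cloud(c);x,y,z=W[...,0],W[...,1],W[...,2]
m=(x>.4)&(x<.67)&(y>-.45)&(y<-.18)
q=W[m&(z>.024)&(z<.05)];print(len(q),cv2.minAreaRect((q[:,:2]*1000).astype(np.float32)))
# handle
```

```text
[ 0.51329012 -0.3337323   0.16166428] 0.019763425352495995
travel [-0.1  -0.01  0.17] rot [-0.001 -0.005  0.002]
tab px 265.0 117.0 xy 0.5576 -0.3048 h 0.0187 size 19.2 22.6 ang(w side) 67.7
tab px 316.0 175.0 xy 0.5448 -0.3688 h 0.0185 size 19.4 23.1 ang(w side) 36.7
tab px 266.0 257.0 xy 0.5157 -0.3313 h 0.1581 size 13.4 17.7 ang(w side) 36.6
7570 ((522.27099609375, -297.69024658203125), (111.89292907714844, 226.74224853515625), 36.673492431640625)
```

View pics/w5.png

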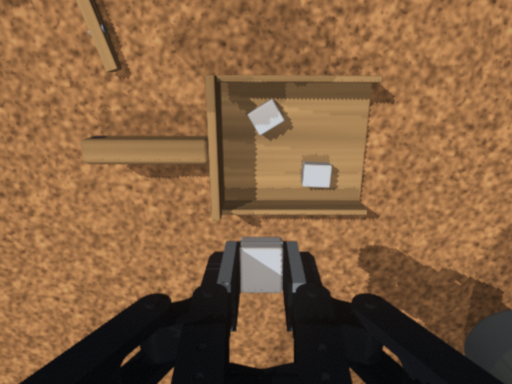

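The tray fits cleanly at origin (0.551,-0.3365), yaw −53.3°, and the tablet is held at (262,265). Slot B is clear, so I'll lower and release there.

Call:
apply_moves(delta_rot=[[0,0,0],[0,0,0],[0,0,0],[0,0,0],[0,0,0],[0,0,0],[0,0,0],[0,0,0],[0,0,0]], travel=[[-0.1,0,3],[-0.1,0,6],[-0.1,0,9],[-0.1,0,11.5],[-0.1,0,13],[-0.1,0,13.7],[-0.1,0,13.8],[-0.1,0,13.8],[-0.1,0,13.8]], fingers=[1.96,1.96,1.96,1.96,1.96,1.96,1.96,2.3,2.7])

```text
time_s: 14.45
eef_pos: [0.5141, -0.3331, 0.0251]
eef_rot: [0.001, 0.894, -0.448, 0.004]
force: [0.1, 0.7, -0.3]
gripper_width: 0.0273
```

Call:
apply_moves(delta_rot=[[0,0,0],[0,0,0],[0,0,0],[0,0,0],[0,0,0],[0,0,0]], travel=[[0,0,0],[0,0,-1],[0,0,-4],[0,0,-8],[0,0,-12],[0,0,-12]], fingers=[2.7,2.7,2.7,4,4,4])

```text
time_s: 15.05
eef_pos: [0.5168, -0.3344, 0.1532]
eef_rot: [0.001, 0.894, -0.448, 0.01]
force: [1.1, -0.1, 0.4]
gripper_width: 0.0402
```

Run:
```python
from h import *
p,r,s=tcp();print(p,s['gripper_width'],s['force'])
c=shot('wrist','w6');tabs(c,zmax=.2,amin=40)
c=shot('side');tabs(c,amin=20)
need([.425,-.019,.06],down(np.radians(82-180)))
need([.425,-.019,.06],down(np.radians(82)))
```

```text
[ 0.51681996 -0.33435558  0.15323159] 0.04016411776770227 [ 1.13269571 -0.09421179  0.40010316]
tab px 260.0 122.0 xy 0.5575 -0.3049 h 0.0186 size 19.3 22.6 ang(w side) 68.1
tab px 313.0 182.0 xy 0.5444 -0.369 h 0.0185 size 19.3 23.1 ang(w side) 34.9
tab px 254.0 187.0 xy 0.5116 -0.3323 h 0.0186 size 22.7 17.7 ang(w side) 36.5
tab px 391.0 34.0 xy 0.9068 -1.8916 h 0.0221 size 51.0 354.1 ang(w side) 89.1
tab px 432.0 40.0 xy 0.6586 -1.8893 h 0.0225 size 31.5 87.6 ang(w side) 80.8
tab px 447.0 42.0 xy 0.5714 -1.8904 h 0.0242 size 27.3 38.3 ang(w side) 80.5
tab px 474.0 47.0 xy 0.4287 -1.8886 h 0.022 size 57.9 45.2 ang(w side) 8.9
tab px 488.0 49.0 xy 0.3537 -1.8882 h 0.0218 size 33.7 41.8 ang(w side) 80.2
tab px 331.0 156.0 xy 0.5416 -0.3662 h 0.0184 size 16.2 27.3 ang(w side) 26.9
tab px 311.0 227.0 xy 0.4254 -0.0155 h 0.0137 size 21.9 18.9 ang(w side) 87.5
tab px 290.0 236.0 xy 0.4502 0.0452 h 0.0146 size 21.3 17.8 ang(w side) 60.1
tab px 281.0 262.0 xy 0.4214 0.1345 h 0.0138 size 17.2 22.6 ang(w side) 57.5
tab px 24.0 295.0 xy 0.8276 0.5336 h 0.0128 size 46.3 14.3 ang(w side) 89.3
travel [-30.59 -11.65   8.45] rot [-0.007 -0.009  0.782]
travel [-30.59 -11.65   8.45] rot [ 0.011 -0.009 -2.359]
```

Call:
apply_moves(delta_rot=[[0,0,0.1],[0,0,0.2],[0,0,0.3],[0,0,0.4],[0,0,0.5],[0,0,0.6],[0,0,0.7],[0,0,0.78],[0,0,0.78],[0,0,0.78]], travel=[[-3,-1.1,0],[-7,-2.7,0],[-11,-4.2,0],[-15,-5.7,0],[-19,-7.2,0],[-23,-8.8,2],[-27,-10.3,4],[-30.6,-11.6,6],[-30.6,-11.6,8.4],[-30.6,-11.6,8.4]], fingers=[4,4,4,4,4,4,4,4,4,4])

```text
time_s: 16.15
eef_pos: [0.4213, -0.0182, 0.0575]
eef_rot: [-0.001, -0.658, 0.753, -0.003]
force: [0.4, -0.4, -0.1]
gripper_width: 0.0398
```

Call:
apply_moves(delta_rot=[[0,0,0],[0,0,0]], travel=[[0,0,0],[0,0,0]], fingers=[4,4])

```text
time_s: 16.35
eef_pos: [0.4214, -0.0189, 0.0579]
eef_rot: [-0.001, -0.658, 0.753, -0.003]
force: [-0.0, -1.3, 0.1]
gripper_width: 0.0399
```

```bash
cat >> h.py <<'E'
def aim(c,near):
    """corrections to grip the tablet nearest to near: 20 mm side along tool x, TCP z .0165"""
    p,r,s=tcp();t=min((q for q in tabs(c,verb=False)),key=lambda q:np.hypot(q[0]-near[0],q[1]-near[1]))
    a=t[5] if t[3]<t[4] else t[5]+90
    x=r.as_matrix()[:,0];yaw=np.degrees(np.arctan2(x[1],x[0]));a+=180*round((yaw-a)/180)
    print('tab',np.round(t,4),'tcp',p.round(4),'yaw',yaw.round(1),'want',round(a,1))
    need([t[0],t[1],.0165],down(np.radians(a)))
E
python3 - <<'E'
from h import *
aim(shot('wrist'),(.425,-.019))
E
```

```text
tab [ 4.25400e-01 -1.90000e-02  1.36000e-02  1.61974e+01  2.22411e+01
  8.14730e+01] tcp [ 0.4218 -0.0189  0.0582] yaw -97.8 want -98.5
travel [-0.07 -0.34  4.17] rot [-0.004 -0.006  0.013]
```

Call:
apply_moves(delta_rot=[[0,0,0],[0,0,0],[0,0,0],[0,0,0],[0,0,0.01],[0,0,0.01],[0,0,0.01],[0,0,0.01],[0,0,0.01],[0,0,0.01]], travel=[[-0.07,-0.34,0],[-0.07,-0.34,1.5],[-0.07,-0.34,3],[-0.07,-0.34,4.1],[-0.07,-0.34,4.1],[-0.07,-0.34,4.1],[-0.07,-0.34,4.1],[-0.07,-0.34,4.1],[-0.07,-0.34,4.1],[-0.07,-0.34,4.1]], fingers=[4,4,4,3.5,3,2.5,2.2,2.05,2.0,1.96])

```text
time_s: 17.4
eef_pos: [0.4259, -0.019, 0.0177]
eef_rot: [-0.001, -0.654, 0.757, -0.004]
force: [-1.2, 0.8, 5.1]
gripper_width: 0.0198
```

Call:
apply_moves(delta_rot=[[0,0,0],[0,0,0],[0,0,0],[0,0,0],[0,0,0]], travel=[[0,0,0],[0,0,0],[0,0,-0.5],[0,0,-1.5],[0,0,-5]], fingers=[1.96,1.96,1.96,1.96,1.96])

```text
time_s: 17.9
eef_pos: [0.4233, -0.0186, 0.0665]
eef_rot: [-0.003, -0.654, 0.757, -0.002]
force: [1.0, -0.3, -0.8]
gripper_width: 0.0197
```

```bash
cat >> h.py <<'E'
TO=np.array([.551,-.3365]);TY=np.radians(-53.3)
def slot(x,y,z,yaw=TY):
    q=TO+[x*np.cos(TY)-y*np.sin(TY),x*np.sin(TY)+y*np.cos(TY)]
    print('slot',q.round(4));need([*q,z],down(yaw))
E
python3 - <<'E'
from h import *
p,r,s=tcp();print(p,s['gripper_width'],s['force'])
tabs(shot('wrist'),zmax=.09)
slot(.031,.029,.16)
E
```

```text
[ 0.42333088 -0.01863175  0.0664518 ] 0.019744105694201645 [ 0.96063819 -0.27900613 -0.83321556]
tab px 150.0 194.0 xy 0.4502 0.0418 h 0.0136 size 22.4 16.7 ang(w side) 54.8
tab px 19.0 260.0 xy 0.4205 0.1324 h 0.0136 size 15.9 19.8 ang(w side) 60.3
tab px 269.0 287.0 xy 0.4124 -0.0191 h 0.0621 size 13.1 2.2 ang(w side) 81.4
slot [ 0.5928 -0.344 ]
travel [ 29.87 -21.15  -8.35] rot [-0.006 -0.008 -0.786]
```

Call:
apply_moves(delta_rot=[[0,0,0],[0,0,-0.1],[0,0,-0.2],[0,0,-0.3],[0,0,-0.4],[0,0,-0.5],[0,0,-0.6],[0,0,-0.7],[0,0,-0.786],[0,0,-0.786]], travel=[[0,0,-3],[2.5,-1.8,-6],[6,-4.2,-8.3],[10,-7.1,-8.3],[14,-9.9,-8.3],[18,-12.8,-8.3],[22,-15.6,-8.3],[26,-18.4,-8.3],[29,-20.5,-8.3],[29.87,-21.15,-8.3]], fingers=[1.96,1.96,1.96,1.96,1.96,1.96,1.96,1.96,1.96,1.96])

```text
time_s: 18.95
eef_pos: [0.5924, -0.3492, 0.1593]
eef_rot: [0.002, 0.893, -0.449, 0.005]
force: [-0.4, 0.7, -0.9]
gripper_width: 0.0195
```

Call:
apply_moves(delta_rot=[[0,0,0],[0,0,0]], travel=[[0,0,0],[0,0,0]], fingers=[1.96,1.96])

```text
time_s: 19.15
eef_pos: [0.592, -0.3493, 0.1595]
eef_rot: [0.002, 0.893, -0.45, 0.005]
force: [-0.8, -0.3, 0.0]
gripper_width: 0.0196
```

Run:
```python
from h import *
p,r,s=tcp();print(p,s['gripper_width'],s['force'])
tabs(shot('wrist'),zmax=.2)
slot(.031,.029,.024)
```

```text
[ 0.59203284 -0.34931061  0.15949067] 0.019636871206560585 [-0.79774348 -0.26980549  0.0441019 ]
tab px 194.0 182.0 xy 0.558 -0.3049 h 0.0186 size 19.4 22.4 ang(w side) 68.1
tab px 245.0 230.0 xy 0.5465 -0.3681 h 0.0186 size 15.7 21.6 ang(w side) 36.3
tab px 192.0 238.0 xy 0.5121 -0.3324 h 0.0185 size 23.0 18.4 ang(w side) 36.6
tab px 264.0 255.0 xy 0.5945 -0.3461 h 0.1551 size 16.5 18.5 ang(w side) 36.3
slot [ 0.5928 -0.344 ]
travel [-0.46 -0.29 13.56] rot [-0.001 -0.011 -0.002]
```

Call:
apply_moves(delta_rot=[[0,0,0],[0,0,0],[0,-0.01,0],[0,-0.01,0],[0,-0.01,0],[0,-0.01,0],[0,-0.01,0],[0,-0.01,0],[0,-0.01,0]], travel=[[-0.4,-0.3,3],[-0.4,-0.3,6],[-0.4,-0.3,9],[-0.4,-0.3,11.5],[-0.4,-0.3,13],[-0.4,-0.3,13.5],[-0.4,-0.3,13.5],[-0.4,-0.3,13.5],[-0.4,-0.3,13.5]], fingers=[1.96,1.96,1.96,1.96,1.96,1.96,1.96,2.3,2.6])

```text
time_s: 20.1
eef_pos: [0.5942, -0.3448, 0.0265]
eef_rot: [-0.0, 0.893, -0.449, 0.002]
force: [0.2, -0.1, -1.2]
gripper_width: 0.0262
```

Call:
apply_moves(delta_rot=[[0,0,0],[0,0,0],[0,0,0],[0,0,0],[0,0,0],[0,0,0]], travel=[[0,0,0],[0,0,-1],[0,0,-4],[0,0,-8],[0,0,-12],[0,0,-12]], fingers=[2.6,2.6,2.6,4,4,4])

```text
time_s: 20.7
eef_pos: [0.5971, -0.3464, 0.1554]
eef_rot: [-0.0, 0.893, -0.449, 0.008]
force: [1.1, -0.5, 0.0]
gripper_width: 0.04
```

Run:
```python
from h import *
p,r,s=tcp();print(p,s['gripper_width'],s['force'])
[print(np.round(t,4)) for t in tabs(shot('wrist'),amin=40,verb=False) if t[1]>-.5]
tabs(shot('side'),amin=30)
need([.4506,.0425,.06],down(np.radians(-35)))
```

```text
[ 0.59710443 -0.34641698  0.1554435 ] 0.0399792505634332 [ 1.07895681 -0.46391517  0.03850884]
[ 5.93400e-01 -3.42700e-01  1.85000e-02  2.27723e+01  1.77988e+01
  3.63949e+01]
[ 5.58000e-01 -3.05000e-01  1.86000e-02  1.94123e+01  2.24399e+01
  6.80405e+01]
[ 5.45000e-01 -3.69400e-01  1.85000e-02  1.95959e+01  2.23160e+01
  3.51135e+01]
[ 5.12300e-01 -3.32200e-01  1.85000e-02  2.28121e+01  1.83138e+01
  3.62064e+01]
tab px 382.0 33.0 xy 0.9888 -1.8884 h 0.0225 size 45.5 519.0 ang(w side) 89.4
tab px 431.0 40.0 xy 0.6614 -1.8887 h 0.0233 size 37.6 87.2 ang(w side) 86.7
tab px 331.0 156.0 xy 0.5423 -0.3657 h 0.0187 size 14.6 26.9 ang(w side) 40.9
tab px 290.0 236.0 xy 0.4502 0.0453 h 0.0146 size 19.5 17.6 ang(w side) 54.5
tab px 281.0 261.0 xy 0.4204 0.1338 h 0.0144 size 18.7 22.8 ang(w side) 58.3
tab px 24.0 295.0 xy 0.8283 0.5323 h 0.0125 size 43.9 13.5 ang(w side) 89.3
travel [-39.78 -11.52   8.69] rot [-0.003 -0.008 -0.321]
```

Call:
apply_moves(delta_rot=[[0,0,0],[0,0,-0.1],[0,0,-0.2],[0,0,-0.32],[0,0,-0.32],[0,0,-0.32],[0,0,-0.32],[0,0,-0.32],[0,0,-0.32],[0,0,-0.32]], travel=[[-4.4,-1.3,0],[-8.8,-2.6,0],[-13.2,-3.8,0],[-17.7,-5.1,0],[-22.2,-6.4,0],[-26.6,-7.7,0],[-31,-9,0],[-35.4,-10.2,2],[-39.8,-11.5,4],[-39.8,-11.5,8.6]], fingers=[4,4,4,4,4,4,4,4,4,4])

```text
time_s: 21.8
eef_pos: [0.4503, 0.049, 0.0625]
eef_rot: [-0.001, 0.955, -0.297, 0.006]
force: [0.7, -1.1, -0.4]
gripper_width: 0.0401
```

Call:
apply_moves(delta_rot=[[0,0,0],[0,0,0]], travel=[[0,0,0],[0,0,0]], fingers=[4,4])

```text
time_s: 22.0
eef_pos: [0.4495, 0.0493, 0.0625]
eef_rot: [-0.001, 0.955, -0.297, 0.005]
force: [0.1, 1.0, 0.6]
gripper_width: 0.04
```

Run:
```python
from h import *
aim(shot('wrist'),(.4506,.0425))
```

```text
tab [4.51200e-01 4.20000e-02 1.36000e-02 2.27873e+01 1.93079e+01 5.51736e+01] tcp [0.4509 0.0488 0.0636] yaw -34.6 want -34.8
travel [0.35 0.57 4.71] rot [-0.007 -0.011  0.004]
```

Call:
apply_moves(delta_rot=[[-0.007,-0.01,0],[-0.007,-0.01,0],[-0.007,-0.01,0],[-0.007,-0.01,0],[-0.007,-0.01,0],[-0.007,-0.01,0],[-0.007,-0.01,0],[-0.007,-0.01,0],[-0.007,-0.01,0],[-0.007,-0.01,0]], travel=[[0.35,0.55,0],[0.35,0.55,1.5],[0.35,0.55,3],[0.35,0.55,4.6],[0.35,0.55,4.65],[0.35,0.55,4.65],[0.35,0.55,4.65],[0.35,0.55,4.65],[0.35,0.55,4.65],[0.35,0.55,4.65]], fingers=[4,4,4,3.5,3,2.5,2.2,2.05,2.0,1.96])

```text
time_s: 23.05
eef_pos: [0.4518, 0.0421, 0.0178]
eef_rot: [0.0, 0.955, -0.297, 0.001]
force: [-0.9, -1.0, 6.5]
gripper_width: 0.0198
```

Call:
apply_moves(delta_rot=[[0,0,0],[0,0,0],[0,0,0],[0,0,0],[0,0,0]], travel=[[0,0,0],[0,0,0],[0,0,-0.5],[0,0,-1.5],[0,0,-5]], fingers=[1.96,1.96,1.96,1.96,1.96])

```text
time_s: 23.55
eef_pos: [0.4494, 0.042, 0.0665]
eef_rot: [0.001, 0.955, -0.297, -0.002]
force: [0.7, -0.1, -0.3]
gripper_width: 0.02
```

Run:
```python
from h import *
p,r,s=tcp();print(p,s['gripper_width'],s['force'])
tabs(shot('wrist'),zmax=.09)
slot(-.023,-.002,.16)
```

```text
[0.44941139 0.04199165 0.06649243] 0.02003167452209151 [ 0.72016207 -0.09478458 -0.34095975]
tab px 125.0 126.0 xy 0.4205 0.1317 h 0.0136 size 19.0 21.1 ang(w side) 60.7
tab px 267.0 262.0 xy 0.4484 0.042 h 0.0621 size 23.4 18.0 ang(w side) 56.5
slot [ 0.5357 -0.3193]
travel [27.35 25.15 -8.6 ] rot [-0.004 -0.005  0.327]
```

Run:
```python
from h import *
slot(.0,-.001,.16)
```

```text
slot [ 0.5502 -0.3371]
travel [29.56 25.79 -8.59] rot [-0.004 -0.005  0.327]
```

Call:
apply_moves(delta_rot=[[0,0,0],[0,0,0.05],[0,0,0.1],[0,0,0.15],[0,0,0.2],[0,0,0.25],[0,0,0.3],[0,0,0.327],[0,0,0.327],[0,0,0.327]], travel=[[0,0,-3],[3,2.6,-6],[6.2,5.4,-8.6],[9.6,8.4,-8.6],[13,11.3,-8.6],[16.4,14.3,-8.6],[19.8,17.3,-8.6],[23.2,20.2,-8.6],[26.5,23.1,-8.6],[29.6,25.8,-8.6]], fingers=[1.96,1.96,1.96,1.96,1.96,1.96,1.96,1.96,1.96,1.96])

```text
time_s: 24.6
eef_pos: [0.5507, -0.3395, 0.161]
eef_rot: [-0.001, 0.894, -0.449, 0.003]
force: [0.5, -0.7, 0.6]
gripper_width: 0.0197
```

Call:
apply_moves(delta_rot=[[0,0,0],[0,0,0]], travel=[[0,0,0],[0,0,0]], fingers=[1.96,1.96])

```text
time_s: 24.8
eef_pos: [0.5503, -0.3408, 0.1611]
eef_rot: [-0.001, 0.893, -0.45, 0.003]
force: [0.9, 0.5, -0.2]
gripper_width: 0.0199
```

Run:
```python
from h import *
p,r,s=tcp();print(p,s['gripper_width'],s['force'])
tabs(shot('wrist'),zmax=.2)
slot(.0,-.001,.025)
```

```text
[ 0.55034444 -0.34079564  0.16113928] 0.019858786730234636 [ 0.86156477  0.46347048 -0.24107361]
tab px 294.0 141.0 xy 0.5934 -0.3425 h 0.0186 size 22.3 18.8 ang(w side) 36.5
tab px 232.0 149.0 xy 0.5578 -0.3047 h 0.0186 size 19.1 22.6 ang(w side) 67.7
tab px 284.0 204.0 xy 0.545 -0.3692 h 0.0185 size 18.6 22.6 ang(w side) 36.5
tab px 227.0 209.0 xy 0.5119 -0.3323 h 0.0186 size 22.6 18.5 ang(w side) 36.5
tab px 266.0 257.0 xy 0.5527 -0.3383 h 0.1567 size 13.4 17.7 ang(w side) 36.4
slot [ 0.5502 -0.3371]
travel [-2.600e-01  1.000e-02  1.363e+01] rot [-0.006 -0.005 -0.   ]
```

Call:
apply_moves(delta_rot=[[0,0,0],[0,0,0],[-0.005,-0.005,0],[-0.005,-0.005,0],[-0.005,-0.005,0],[-0.005,-0.005,0],[-0.005,-0.005,0],[-0.005,-0.005,0],[-0.005,-0.005,0]], travel=[[-0.3,0,3],[-0.3,0,6],[-0.3,0,9],[-0.3,0,11.5],[-0.3,0,13],[-0.3,0,13.6],[-0.3,0,13.6],[-0.3,0,13.6],[-0.3,0,13.6]], fingers=[1.96,1.96,1.96,1.96,1.96,1.96,1.96,2.3,2.5])

```text
time_s: 25.75
eef_pos: [0.5509, -0.3371, 0.0269]
eef_rot: [-0.0, 0.894, -0.449, 0.001]
force: [-0.1, 0.2, 0.1]
gripper_width: 0.0252
```

Call:
apply_moves(delta_rot=[[0,0,0],[0,0,0],[0,0,0],[0,0,0],[0,0,0],[0,0,0]], travel=[[0,0,0],[0,0,-1],[0,0,-4],[0,0,-8],[0,0,-12],[0,0,-12]], fingers=[2.5,2.5,2.5,4,4,4])

```text
time_s: 26.35
eef_pos: [0.554, -0.3388, 0.1554]
eef_rot: [0.0, 0.894, -0.449, 0.007]
force: [0.9, -0.4, 0.8]
gripper_width: 0.0398
```

Run:
```python
from h import *
p,r,s=tcp();print(p,s['gripper_width'],s['force'])
[print(np.round(t,4)) for t in tabs(shot('wrist'),amin=40,verb=False) if t[1]>-.5]
[print('side',np.round(t,4)) for t in tabs(shot('side'),amin=20,verb=False) if t[1]>-.5]
need([.4208,.1318,.06],down(np.radians(61)))
```

```text
[ 0.55395263 -0.33880023  0.15540971] 0.03983479731560149 [ 0.9024698  -0.36322853  0.81715651]
[ 5.93100e-01 -3.42700e-01  1.86000e-02  2.21196e+01  1.89494e+01
  3.65856e+01]
[ 5.57800e-01 -3.04900e-01  1.86000e-02  1.93286e+01  2.24928e+01
  6.82630e+01]
[ 5.48500e-01 -3.36100e-01  1.85000e-02  2.28640e+01  1.78304e+01
  3.64960e+01]
[ 5.44600e-01 -3.69400e-01  1.85000e-02  1.94565e+01  2.25422e+01
  3.64255e+01]
[ 5.12000e-01 -3.32300e-01  1.85000e-02  2.23859e+01  1.86893e+01
  3.64178e+01]
side [ 5.89900e-01 -3.36200e-01  1.93000e-02  2.09318e+01  1.95176e+01
  3.38489e+01]
side [ 5.45600e-01 -3.48100e-01  1.91000e-02  5.38581e+01  2.55717e+01
  7.88918e+01]
side [4.20500e-01 1.33600e-01 1.42000e-02 1.86821e+01 2.27601e+01 5.82649e+01]
side [8.28000e-01 5.33000e-01 1.28000e-02 4.50888e+01 1.33947e+01 8.93256e+01]
travel [-45.49 -17.53   8.74] rot [ 0.004 -0.007 -1.995]
```

Call:
apply_moves(delta_rot=[[0,0,-0.13],[0,0,-0.26],[0,0,-0.4],[0,0,-0.53],[0,0,-0.66],[0,0,-0.8],[0,0,-0.93],[0,0,-1.06],[0,0,-1.2],[0,0,-1.3]], travel=[[-3.8,-1.5,0],[-7.6,-3,0],[-11.4,-4.4,0],[-15.2,-5.9,0],[-19,-7.3,0],[-22.8,-8.8,0],[-26.6,-10.3,0],[-30.4,-11.7,0],[-34.2,-13.2,0],[-38,-14.6,0]], fingers=[4,4,4,4,4,4,4,4,4,4])

```text
time_s: 27.45
eef_pos: [0.44, 0.0557, 0.1469]
eef_rot: [0.002, 0.982, 0.186, 0.002]
force: [0.6, 0.9, 0.7]
gripper_width: 0.0399
```

Run:
```python
from h import *
need([.4208,.1318,.06],down(np.radians(61)))
```

```text
travel [ 0.97 -7.82  8.66] rot [ 0.005 -0.001 -0.69 ]
```

Call:
apply_moves(delta_rot=[[0,0,-0.14],[0,0,-0.28],[0,0,-0.42],[0,0,-0.56],[0,0,-0.69],[0,0,-0.69],[0,0,-0.69],[0,0,-0.69]], travel=[[0.2,-2,1],[0.5,-4,2.5],[0.8,-6,4],[1,-7.8,6],[1,-7.8,8],[1,-7.8,8.6],[1,-7.8,8.6],[1,-7.8,8.6]], fingers=[4,4,4,4,4,4,4,4])

```text
time_s: 28.25
eef_pos: [0.4214, 0.1314, 0.0609]
eef_rot: [0.002, 0.863, 0.506, 0.001]
force: [0.3, 0.9, 0.6]
gripper_width: 0.04
```

Run:
```python
from h import *
aim(shot('wrist'),(.4208,.1318))
```

```text
tab [4.20300e-01 1.31800e-01 1.36000e-02 1.88373e+01 2.29619e+01 6.08180e+01] tcp [0.4217 0.1314 0.0612] yaw 60.8 want 60.8
travel [-0.03 -0.16  4.47] rot [0.006 0.    0.   ]
```

Call:
apply_moves(delta_rot=[[0,0,0],[0.005,0,0],[0.005,0,0],[0.005,0,0],[0.005,0,0],[0.005,0,0],[0.005,0,0],[0.005,0,0],[0.005,0,0],[0.005,0,0]], travel=[[0,-0.16,0],[0,-0.16,1.5],[0,-0.16,3],[0,-0.16,4.35],[0,-0.16,4.4],[0,-0.16,4.4],[0,-0.16,4.4],[0,-0.16,4.4],[0,-0.16,4.4],[0,-0.16,4.4]], fingers=[4,4,4,3.5,3,2.5,2.2,2.05,2.0,1.96])

```text
time_s: 29.3
eef_pos: [0.4209, 0.1321, 0.0177]
eef_rot: [0.001, 0.862, 0.506, 0.001]
force: [-0.3, -0.8, 4.5]
gripper_width: 0.0198
```

Call:
apply_moves(delta_rot=[[0,0,0],[0,0,0],[0,0,0],[0,0,0],[0,0,0]], travel=[[0,0,0],[0,0,0],[0,0,-0.5],[0,0,-1.5],[0,0,-5]], fingers=[1.96,1.96,1.96,1.96,1.96])

```text
time_s: 29.8
eef_pos: [0.4188, 0.1316, 0.0666]
eef_rot: [-0.001, 0.862, 0.506, -0.002]
force: [1.4, 0.2, 0.2]
gripper_width: 0.0196
```

Run:
```python
from h import *
p,r,s=tcp();print(p,s['gripper_width'],s['force'])
tabs(shot('wrist'),zmax=.09)
slot(.048,.003,.16)
```

```text
[0.41876085 0.13155335 0.06658746] 0.01958429313656501 [1.39044448 0.19862309 0.17017898]
tab px 256.0 254.0 xy 0.413 0.1349 h 0.0625 size 18.8 10.8 ang(w side) 62.6
slot [ 0.5821 -0.3732]
travel [-36.49  38.63  -8.68] rot [-1.000e-03 -6.000e-03  1.993e+00]
```

Call:
apply_moves(delta_rot=[[0,0,0.1],[0,0,0.23],[0,0,0.36],[0,0,0.49],[0,0,0.62],[0,0,0.75],[0,0,0.88],[0,0,1.01],[0,0,1.14],[0,0,1.27]], travel=[[0,0,-3],[-2,2.1,-6],[-4.5,4.8,-8.6],[-7.2,7.6,-8.6],[-10,10.6,-8.6],[-12.8,13.5,-8.6],[-15.6,16.5,-8.6],[-18.4,19.5,-8.6],[-21.2,22.4,-8.6],[-24,25.4,-8.6]], fingers=[1.96,1.96,1.96,1.96,1.96,1.96,1.96,1.96,1.96,1.96])

```text
time_s: 30.85
eef_pos: [0.5276, -0.2012, 0.1601]
eef_rot: [-0.001, 0.994, -0.106, 0.003]
force: [1.2, 0.5, 0.7]
gripper_width: 0.0201
```

Run:
```python
from h import *
slot(.048,.003,.16)
```

```text
slot [ 0.5821 -0.3732]
travel [ 8.94 15.67  0.02] rot [-0.004 -0.005  0.718]
```

Call:
apply_moves(delta_rot=[[0,0,0.13],[0,0,0.26],[0,0,0.4],[0,0,0.53],[0,0,0.66],[0,0,0.718],[0,0,0.718],[0,0,0.718]], travel=[[1.5,2.6,0],[3.2,5.5,0],[5,8.7,0],[6.8,11.9,0],[8.4,14.7,0],[8.9,15.7,0],[8.9,15.7,0],[8.9,15.7,0]], fingers=[1.96,1.96,1.96,1.96,1.96,1.96,1.96,1.96])

```text
time_s: 31.65
eef_pos: [0.5818, -0.3725, 0.1605]
eef_rot: [-0.002, 0.894, -0.447, 0.002]
force: [0.0, 0.8, -0.2]
gripper_width: 0.0199
```

Run:
```python
from h import *
tabs(shot('wrist'),zmax=.2)
slot(.048,.003,.025)
```

```text
tab px 241.0 149.0 xy 0.5934 -0.3426 h 0.0186 size 22.5 18.0 ang(w side) 36.9
tab px 180.0 157.0 xy 0.5579 -0.305 h 0.0186 size 19.2 22.3 ang(w side) 67.5
tab px 205.0 186.0 xy 0.5491 -0.3361 h 0.0186 size 23.3 18.5 ang(w side) 36.8
tab px 233.0 211.0 xy 0.5449 -0.3694 h 0.0185 size 19.4 22.1 ang(w side) 34.7
tab px 178.0 216.0 xy 0.5119 -0.3326 h 0.0185 size 22.8 18.4 ang(w side) 36.8
tab px 265.0 257.0 xy 0.5841 -0.3698 h 0.1562 size 13.4 18.2 ang(w side) 36.8
slot [ 0.5821 -0.3732]
travel [ 0.08  0.15 13.56] rot [-0.006 -0.002  0.004]
```

Call:
apply_moves(delta_rot=[[0,0,0],[0,0,0],[-0.005,0,0],[-0.005,0,0],[-0.005,0,0],[-0.005,0,0],[-0.005,0,0],[-0.005,0,0],[-0.005,0,0]], travel=[[0,0.1,3],[0,0.1,6],[0,0.1,9],[0,0.1,11.5],[0,0.1,13],[0,0.1,13.5],[0,0.1,13.5],[0,0.1,13.5],[0,0.1,13.5]], fingers=[1.96,1.96,1.96,1.96,1.96,1.96,1.96,2.3,2.5])

```text
time_s: 32.6
eef_pos: [0.5829, -0.3727, 0.0274]
eef_rot: [-0.0, 0.895, -0.447, 0.003]
force: [0.8, -0.2, 1.1]
gripper_width: 0.0251
```

Call:
apply_moves(delta_rot=[[0,0,0],[0,0,0],[0,0,0],[0,0,0],[0,0,0],[0,0,0]], travel=[[0,0,0],[0,0,-1],[0,0,-4],[0,0,-8],[0,0,-12],[0,0,-12]], fingers=[2.5,2.5,2.5,4,4,4])

```text
time_s: 33.2
eef_pos: [0.5857, -0.3743, 0.1565]
eef_rot: [0.0, 0.895, -0.447, 0.009]
force: [0.1, 0.1, 0.2]
gripper_width: 0.0399
```

Run:
```python
from h import *
p,r,s=tcp();print(p,s['joint_pos'].round(2) if hasattr(s['joint_pos'],'round') else s['joint_pos'],s['force'])
c=shot('wrist','w7')
[print(np.round(t,4)) for t in tabs(c,amin=40,verb=False) if t[1]>-.5]
W=cloud(c);x,y,z=W[...,0],W[...,1],W[...,2]
q=W[(x>.4)&(x<.67)&(y>-.45)&(y<-.18)&(z>.024)&(z<.05)];print(cv2.minAreaRect((q[:,:2]*1000).astype(np.float32)))
h=TO-.110*np.array([np.cos(TY),np.sin(TY)]);print(h)
need([*h,.10],down(TY+np.pi/2))
```

```text
[ 0.58566962 -0.37432078  0.15653752] [ 0.63  0.58 -0.16  1.29  0.09  1.27 -0.46] [0.11074519 0.13292833 0.24003484]
[ 5.93200e-01 -3.42700e-01  1.86000e-02  2.25504e+01  1.79924e+01
  3.60591e+01]
[ 5.57900e-01 -3.05200e-01  1.86000e-02  1.91894e+01  2.24605e+01
  6.82225e+01]
[ 5.81100e-01 -3.71500e-01  1.85000e-02  2.29119e+01  1.78878e+01
  3.66678e+01]
[ 5.48800e-01 -3.36300e-01  1.86000e-02  2.21960e+01  1.85077e+01
  3.65704e+01]
[ 5.44900e-01 -3.69400e-01  1.85000e-02  1.95284e+01  2.18147e+01
  3.44025e+01]
[ 5.12400e-01 -3.32400e-01  1.85000e-02  2.25759e+01  1.84736e+01
  3.65531e+01]
((523.4844970703125, -299.5086975097656), (112.82381439208984, 221.9539337158203), 36.535728454589844)
[ 0.48526123 -0.24830468]
travel [-16.05   0.44   5.1 ] rot [ 0.006 -0.015 -1.567]
```

View pics/w7.png

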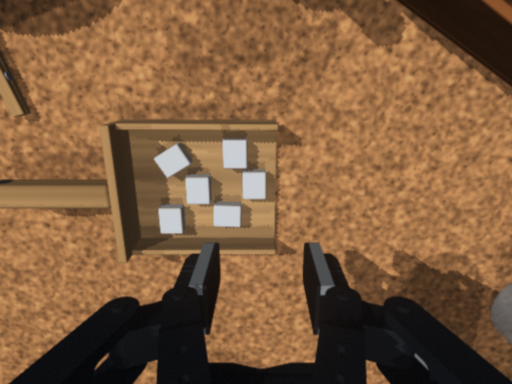

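All six tablets lie on the tray. I'll take its handle close to the back lip.

Run:
```python
from h import *
h=TO-.088*np.array([np.cos(TY),np.sin(TY)]);print(h)
need([*h,.10],down(TY+np.pi/2))
```

```text
[ 0.49840899 -0.26594374]
travel [-13.85   0.45   5.13] rot [ 0.006 -0.015 -1.567]
```

Call:
apply_moves(delta_rot=[[0,0,-0.15],[0,0,-0.3],[0,0,-0.45],[0,0,-0.6],[0,0,-0.75],[0,0,-0.9],[0,0,-1.05],[0,0,-1.2],[0,0,-1.35],[0,0,-1.5]], travel=[[-2,0,0],[-4,0,0],[-6,0,0],[-8,0,0],[-10,0.2,0],[-12,0.4,0],[-13.8,0.4,1],[-13.8,0.4,2.5],[-13.8,0.4,4],[-13.8,0.4,5]], fingers=[4,4,4,4,4,4,4,4,4,4])

```text
time_s: 34.25
eef_pos: [0.4982, -0.2657, 0.1001]
eef_rot: [0.005, 0.958, 0.286, 0.004]
force: [0.5, 0.5, -0.2]
gripper_width: 0.0399
```

Run:
```python
from h import *
need([.4984,-.2659,.025],down(TY+np.pi/2))
c=shot('wrist','w8');W=cloud(c);x,y,z=W[...,0],W[...,1],W[...,2]
m=(x>.44)&(x<.52)&(y>-.29)&(y<-.19)&(z>.036)&(z<.044)
w=W[m]-np.array([*TO,0]);a=np.array([np.cos(TY),np.sin(TY)]);n=np.array([-a[1],a[0]])
print(m.sum(),'handle in tray frame x',np.percentile(w[:,:2]@a,[2,50,98]).round(4),'y',np.percentile(w[:,:2]@n,[5,50,95]).round(4),w[:,2].mean())
for lo,hi in((-.16,-.13),(-.13,-.1),(-.1,-.07)):
    k=(w[:,:2]@a>lo)&(w[:,:2]@a<hi);print(lo,k.sum(),np.median((w[k][:,:2]@n)).round(4))
```

```text
travel [-0.04 -0.05  7.51] rot [ 0.011 -0.005 -0.061]
5533 handle in tray frame x [-0.1614 -0.1182 -0.0639] y [-0.0084  0.0005  0.0092] 0.040877831984837035
-0.16 1896 0.0005
-0.13 1619 0.0004
-0.1 1401 0.0004
```

Call:
apply_moves(delta_rot=[[0.01,0,-0.06],[0.01,0,-0.06],[0.01,0,-0.06],[0.01,0,-0.06],[0.01,0,-0.06],[0.01,0,-0.06],[0.01,0,-0.06],[0.01,0,-0.06],[0.01,0,-0.06],[0.01,0,-0.06]], travel=[[0,0,0],[0,0,2.5],[0,0,5],[0,0,6.5],[0,0,7.3],[0,0,7.5],[0,0,7.5],[0,0,7.5],[0,0,7.5],[0,0,7.5]], fingers=[4,4,4,4,4,3,2.5,2,1.5,1])

```text
time_s: 35.3
eef_pos: [0.4987, -0.2661, 0.0247]
eef_rot: [-0.0, 0.948, 0.319, 0.002]
force: [-2.4, 1.3, 6.3]
gripper_width: 0.0191
```

Call:
apply_moves(delta_rot=[[0,0,0],[0,0,0],[0,0,0]], travel=[[0,0,0],[0,0,0],[0,0,0]], fingers=[0.5,0,0])

```text
time_s: 35.6
eef_pos: [0.4986, -0.2661, 0.0247]
eef_rot: [-0.0, 0.948, 0.319, 0.002]
force: [-0.7, 0.5, 1.5]
gripper_width: 0.019
```

Call:
apply_moves(delta_rot=[[0,0,0],[0,0,0],[0,0,0],[0,0,0]], travel=[[0,0,-0.5],[0,0,-1.5],[0,0,-3],[0,0,-3]], fingers=[0,0,0,0])

```text
time_s: 36.0
eef_pos: [0.5002, -0.2669, 0.0576]
eef_rot: [0.001, 0.948, 0.319, 0.004]
force: [1.0, -0.7, -2.7]
gripper_width: 0.0191
```

```bash
cat >> h.py <<'E'
def trayz(c=None):
    """floor/tablet tilt: tablets' tops in tool frame"""
    p,r,s=tcp();W=cloud(shot('scene'));f=camera('scene')
E
python3 - <<'E'
from h import *
p,r,s=tcp();print(p,s['gripper_width'],s['force'],s['wrist_torque'])
a=np.array([np.cos(TY),np.sin(TY)]);n=np.array([-a[1],a[0]])
for cn in('scene','side','wrist'):
    c=shot(cn);W=cloud(c);w=W-np.array([*TO,0]);tx=w[...,:2]@a;ty=w[...,:2]@n
    m=(abs(tx)<.06)&(abs(abs(ty)-.0535)<.002)&(W[...,2]>.03)&(W[...,2]<.09)
    if m.sum()<20: print(cn,'few');continue
    A=np.c_[tx[m],ty[m],np.ones(m.sum())]
    k=W[...,2][m]; 
    for i in range(4):
        s_=np.linalg.lstsq(A,k,rcond=None)[0]; g=k-A@s_>-.002; A,k=A[g],k[g]
    print(cn,len(k),'slopes deg',np.degrees(s_[:2]).round(2),'z',s_[2].round(4))
    f=c['frame'].astype(int);t=(f.min(-1)>150)&(np.ptp(f,-1)<45)&(abs(tx)<.07)&(abs(ty)<.06)&(W[...,2]<.1);q=W[t];A=np.c_[tx[t],ty[t],np.ones(t.sum())]
    print(t.sum(),np.degrees(np.linalg.lstsq(A,q[:,2],rcond=None)[0][:2]))
E
```

```text
[ 0.50019564 -0.26691805  0.05764605] 0.01911620273924871 [ 0.9892963  -0.74141627 -2.71026968] [0.17084038 0.0481338  0.02030884]
scene 65 slopes deg [-2.81  0.54] z 0.0627
151 [-0.7186811   8.46233054]
side few
wrist few
```

Run:
```python
from h import *
need([.58,-.15,.25],down(np.radians(10)))
```

```text
travel [ 13.61  -4.32 -19.45] rot [ 0.    -0.005  0.474]
```

Call:
apply_moves(delta_rot=[[0,0,0],[0,0,0],[0,0,0.03],[0,0,0.08],[0,0,0.15],[0,0,0.22],[0,0,0.3],[0,0,0.37],[0,0,0.43],[0,0,0.47]], travel=[[0,0,-1.5],[0,0,-4],[0,0,-7],[0.5,-0.2,-10.5],[2,-0.6,-14],[4,-1.3,-17],[6.7,-2.1,-19],[9.5,-3,-19.5],[12,-3.8,-19.5],[13.6,-4.3,-19.5]], fingers=[0,0,0,0,0,0,0,0,0,0])

```text
time_s: 37.15
eef_pos: [0.581, -0.1474, 0.2517]
eef_rot: [-0.001, 0.996, 0.089, 0.003]
force: [0.7, 0.8, -1.6]
gripper_width: 0.0193
```

Run:
```python
from h import *
need([.665,.17,.25],down(np.radians(-22)));print(tcp()[2]['joint_pos'])
```

```text
travel [ 13.91 -29.74   0.3 ] rot [-0.003 -0.006  0.563]
[ 0.5591738   0.36153294 -0.48258665  1.42139238  0.16433995  1.39360096
  0.25410432]
```

Call:
apply_moves(delta_rot=[[0,0,0.02],[0,0,0.06],[0,0,0.12],[0,0,0.18],[0,0,0.25],[0,0,0.32],[0,0,0.39],[0,0,0.45],[0,0,0.52],[0,0,0.56]], travel=[[0.5,-1,0],[1.3,-2.8,0],[2.7,-5.7,0],[4.3,-9.1,0],[6,-12.8,0],[7.7,-16.5,0],[9.4,-20.1,0],[11.1,-23.7,0],[12.7,-27,0],[13.9,-29.7,0]], fingers=[0,0,0,0,0,0,0,0,0,0])

```text
time_s: 38.15
eef_pos: [0.6647, 0.1725, 0.2536]
eef_rot: [-0.002, 0.982, -0.19, 0.002]
force: [1.5, -0.5, -2.5]
gripper_width: 0.0193
```

Run:
```python
from h import *
need([.607,.474,.25],down(np.radians(-52)));print(tcp()[2]['joint_pos'])
```

```text
travel [-16.59 -25.83   0.44] rot [-0.007 -0.002  0.526]
[-0.01809468  0.55832226 -0.4684756   1.14295192  0.24132958  1.48572967
 -0.82464256]
```

Call:
apply_moves(delta_rot=[[0,0,0.02],[0,0,0.06],[0,0,0.12],[0,0,0.18],[0,0,0.24],[0,0,0.3],[0,0,0.37],[0,0,0.43],[0,0,0.49],[0,0,0.52]], travel=[[-0.6,-0.9,0],[-1.7,-2.6,0],[-3.4,-5.3,0],[-5.2,-8.1,0],[-7.2,-11.2,0],[-9.2,-14.3,0],[-11.2,-17.4,0],[-13.2,-20.5,0],[-15.1,-23.5,0],[-16.6,-25.8,0]], fingers=[0,0,0,0,0,0,0,0,0,0])

```text
time_s: 39.15
eef_pos: [0.6051, 0.4764, 0.2547]
eef_rot: [-0.003, 0.9, -0.436, 0.001]
force: [0.4, -0.2, -3.2]
gripper_width: 0.0193
```

Call:
apply_moves(delta_rot=[[0,0,0],[0,0,0]], travel=[[0,0,0],[0,0,0]], fingers=[0,0])

```text
time_s: 39.35
eef_pos: [0.6041, 0.4776, 0.2547]
eef_rot: [-0.003, 0.901, -0.435, 0.001]
force: [0.5, -0.2, -3.0]
gripper_width: 0.0193
```

Run:
```python
from h import *
p,r,s=tcp();print(p,s['joint_pos'],s['force'])
print(r.as_matrix().round(3))
c=shot('scene','s8');f=funnel(.15,.17,(.4927,.3856));print(f.round(4))
u=np.array([-.4927,-.3856]);u/=np.hypot(*u)
J=np.array([.4927,.3856])
M=r.as_matrix();th0=0
for th,off,ez in((15,0.0,.2),(30,.02,.185),(45,.03,.182),(60,.03,.182)):
    t=np.radians(th);c_,s_=np.cos(t),np.sin(t);E=np.array([*(J-u*off),ez]);U=np.array([*u,0]);Z=np.array([0,0,1.])
    P=E-.153*(U*c_-Z*s_)+.020*(Z*c_+U*s_)
    print(th,P.round(3),end=' ')
    need(P,down(np.arctan2(u[1],u[0])+np.pi/2)*R.from_euler('x',th,degrees=True))
bg=cv2.imread('pics/s8.png');cv2.imwrite('pics/s8c.png',cv2.resize(bg[80:320,200:512],None,fx=2.4,fy=2.4))
```

```text
[0.60408563 0.47762102 0.25469741] [-0.54448582  0.76350525 -0.39127409  0.79546453  0.26644391  1.61373026
 -1.71988048] [ 0.5229628  -0.24531154 -3.00240963]
[[ 0.622 -0.783  0.004]
 [-0.783 -0.622  0.005]
 [-0.002 -0.006 -1.   ]]
scene 426 ctr [0.494  0.3843] z 0.1602 slope deg [ 1.5 -0.9]
side 799 ctr [0.4905 0.3875] z 0.1603 slope deg [-1.  -0.1]
[ 0.4923  0.3859  0.1602  0.0038 -0.0094]
15 [0.605 0.473 0.259] travel [ 0.01  0.17 -0.37] rot [0.255 0.    0.003]
30 [0.605 0.473 0.279] travel [ 0.01  0.17 -2.36] rot [0.517 0.001 0.003]
45 [0.59  0.462 0.304] travel [ 0.01  2.   -4.92] rot [0.778 0.001 0.003]
60 [0.563 0.441 0.325] travel [-0.    5.47 -6.96] rot [1.04e+00 1.00e-03 3.00e-03]
```

View pics/s8c.png

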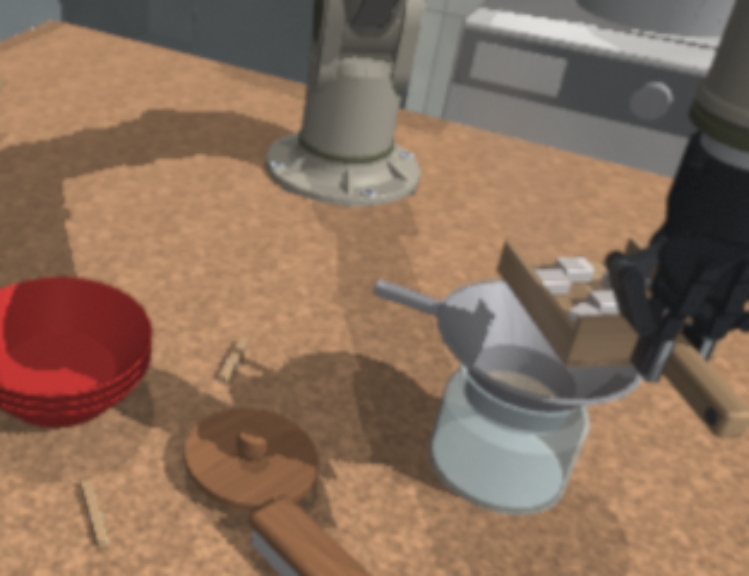

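Tray is level over the funnel with all tablets aboard. I'll tip it progressively.

Call:
apply_moves(delta_rot=[[0.1,0,0],[0.2,0,0],[0.3,0,0],[0.4,0,0],[0.517,0,0],[0.6,0,0],[0.7,0,0],[0.778,0,0],[0.778,0,0],[0.778,0,0]], travel=[[0,0.1,-0.2],[0,0.1,-0.3],[0,0.17,-0.8],[0,0.17,-1.5],[0,0.17,-2.4],[0,0.7,-3.2],[0,1.4,-4.2],[0,2,-4.9],[0,2,-4.9],[0,2,-4.9]], fingers=[0,0,0,0,0,0,0,0,0,0])

```text
time_s: 40.5
eef_pos: [0.591, 0.4603, 0.3048]
eef_rot: [-0.343, 0.831, -0.404, 0.168]
force: [-0.5, 0.7, -1.3]
gripper_width: 0.0192
```

Run:
```python
from h import *
p,r,s=tcp();print(p,s['joint_pos'],s['force'])
u=np.array([-.4927,-.3856]);u/=np.hypot(*u);J=np.array([.4927,.3856])
for th,off,ez in((45,.03,.182),(60,.03,.182),):
    t=np.radians(th);c_,s_=np.cos(t),np.sin(t);E=np.array([*(J-u*off),ez]);U=np.array([*u,0]);Z=np.array([0,0,1.])
    P=E-.153*(U*c_-Z*s_)+.020*(Z*c_+U*s_)
    need(P,down(np.arctan2(u[1],u[0])+np.pi/2)*R.from_euler('x',th,degrees=True))
a=shot('scene')['frame'][110:310,330:512];b=shot('side')['frame'][200:370,110:290]
S=lambda i:cv2.resize(i[...,::-1],(390,400))
cv2.imwrite('pics/p1.png',np.hstack([S(a),S(b)]))
```

```text
[0.59103712 0.46029922 0.30475613] [-0.329083    0.18003899 -0.44342656  1.73961156  0.28452136  0.46855815
 -1.84236314] [-0.5355546   0.68365352 -1.3465941 ]
travel [-0.18 -0.01  0.07] rot [ 0.001 -0.001  0.002]
travel [-0.18  1.03 -3.82] rot [ 0.263 -0.     0.002]
```

View pics/p1.png

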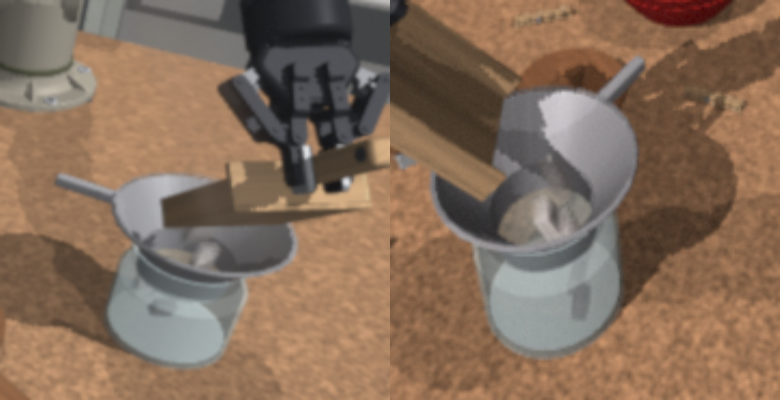

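The tablets appear to have gone through the bore. I'll tilt further to be sure, then count.

Call:
apply_moves(delta_rot=[[0.13,0,0],[0.26,0,0],[0.26,0,0],[0.26,0,0],[0.26,0,0],[0.26,0,0]], travel=[[0,0.5,-1.9],[0,1,-3.8],[0,1,-3.8],[0,1,-3.8],[0,1,-3.8],[0,1,-3.8]], fingers=[0,0,0,0,0,0])

```text
time_s: 41.2
eef_pos: [0.5656, 0.4412, 0.3255]
eef_rot: [-0.449, 0.779, -0.379, 0.219]
force: [1.2, 0.2, -2.5]
gripper_width: 0.0188
```

Run:
```python
from h import *
p,r,s=tcp();print(p,s['force'])
for n in('scene','side','wrist'):
    c=shot(n);f=c['frame'].astype(int);W=cloud(c);m=(f.min(-1)>150)&(np.ptp(f,-1)<45)&(np.hypot(W[...,0]-.5,W[...,1]-.39)<.3)
    l,k=ndimage.label(m)
    for i in range(1,k+1):
        if (l==i).sum()>12: print(n,(l==i).sum(),np.argwhere(l==i).mean(0)[::-1].round(),np.nanmedian(W[l==i],0).round(3))
a=shot('scene')['frame'][110:310,330:512];b=shot('side')['frame'][200:370,110:290]
S=lambda i:cv2.resize(i[...,::-1],(390,400))
cv2.imwrite('pics/p2.png',np.hstack([S(a),S(b)]))
```

```text
[0.56555276 0.4412385  0.32545536] [ 1.19080307  0.24449024 -2.48493182]
scene 17 [447.  31.] [0.372 0.308 0.51 ]
scene 643 [449.  54.] [0.416 0.329 0.479]
scene 37 [454.  87.] [0.464 0.36  0.436]
scene 16 [486. 177.] [0.566 0.459 0.331]
scene 508 [398. 210.] [0.466 0.325 0.148]
scene 22 [443. 257.] [0.492 0.445 0.084]
scene 695 [419. 276.] [0.547 0.415 0.053]
scene 29 [355. 345.] [0.748 0.362 0.007]
side 1289 [340.  49.] [0.274 0.248 0.563]
side 699 [297.  45.] [0.325 0.269 0.566]
side 1042 [296.  79.] [0.313 0.29  0.528]
side 743 [324.  96.] [0.272 0.288 0.514]
side 95 [255.  98.] [0.357 0.318 0.502]
side 1228 [221. 118.] [0.397 0.345 0.472]
side 139 [182. 148.] [0.446 0.379 0.427]
side 162 [199. 249.] [0.503 0.313 0.151]
side 275 [170. 255.] [0.547 0.351 0.139]
side 461 [173. 322.] [0.466 0.44  0.085]
side 17 [200. 315.] [0.432 0.4   0.086]
```

View pics/p2.png

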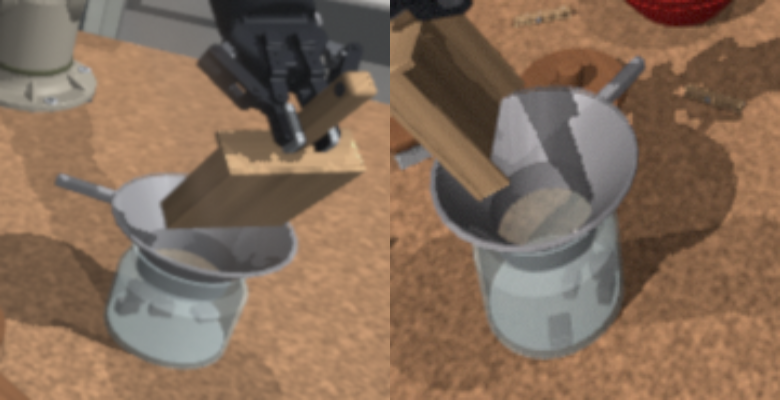

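The funnel is clear and the tablets lie in the jar. I'll level the tray and carry it back to its clear spot.

Run:
```python
from h import *
need([.605,.473,.29],down(np.radians(-52)))
```

```text
travel [-0.08  0.48  6.18] rot [-1.045e+00  1.000e-03  2.000e-03]
```

Call:
apply_moves(delta_rot=[[-0.13,0,0],[-0.26,0,0],[-0.39,0,0],[-0.52,0,0],[-0.65,0,0],[-0.78,0,0],[-0.91,0,0],[-1.045,0,0],[-1.045,0,0]], travel=[[0,0,0.5],[0,0.1,1.3],[0,0.2,2.1],[0,0.3,3],[0,0.4,4],[0,0.5,5],[0,0.5,6],[0,0.5,6.2],[0,0.5,6.2]], fingers=[0,0,0,0,0,0,0,0,0])

```text
time_s: 42.35
eef_pos: [0.6062, 0.4727, 0.2875]
eef_rot: [0.003, 0.899, -0.437, -0.002]
force: [0.9, 1.0, -3.0]
gripper_width: 0.0194
```

Run:
```python
from h import *
need([.665,.17,.27],down(np.radians(-22)))
```

```text
travel [27.45 14.05  1.81] rot [ 0.006  0.003 -0.522]
```

Call:
apply_moves(delta_rot=[[0,0,-0.02],[0,0,-0.08],[0,0,-0.15],[0,0,-0.22],[0,0,-0.3],[0,0,-0.37],[0,0,-0.44],[0,0,-0.52],[0,0,-0.52],[0,0,-0.52]], travel=[[1.5,0.8,0],[4,2,0],[7.5,3.8,0.5],[11,5.6,1],[14.5,7.4,1.5],[18,9.2,1.8],[21.5,11,1.8],[25,12.8,1.8],[27.4,14,1.8],[27.4,14,1.8]], fingers=[0,0,0,0,0,0,0,0,0,0])

```text
time_s: 43.35
eef_pos: [0.6675, 0.1637, 0.2701]
eef_rot: [0.003, 0.981, -0.196, -0.002]
force: [0.3, 0.4, -2.5]
gripper_width: 0.0194
```

Call:
apply_moves(delta_rot=[[0,0,-0.02],[0,0,-0.08],[0,0,-0.15],[0,0,-0.22],[0,0,-0.3],[0,0,-0.37],[0,0,-0.44],[0,0,-0.5],[0,0,-0.56],[0,0,-0.56]], travel=[[0.2,1.6,0],[0.6,5,0],[1.1,9,0],[1.6,13,0],[2.1,17,0],[2.6,21,0],[3.1,25,0],[3.6,29,0],[4.1,32.9,0],[4.1,32.9,0]], fingers=[0,0,0,0,0,0,0,0,0,0])

```text
time_s: 44.35
eef_pos: [0.5775, -0.1635, 0.2722]
eef_rot: [0.004, 0.997, 0.079, -0.003]
force: [-0.5, -0.5, -1.6]
gripper_width: 0.0189
```

Run:
```python
from h import *
p,r,s=tcp();print(p)
need([.4986,-.2661,.06],down(np.radians(36.7)))
```

```text
[ 0.57749267 -0.16353008  0.2721529 ]
travel [-9.26  8.74 21.34] rot [ 0.005  0.008 -0.483]
```

Call:
apply_moves(delta_rot=[[0,0,-0.06],[0,0,-0.14],[0,0,-0.24],[0,0,-0.34],[0,0,-0.44],[0,0,-0.483],[0,0,-0.483],[-0.04,0.005,-0.483],[-0.04,0.005,-0.483],[-0.04,0.005,-0.483]], travel=[[-1,1,0],[-3,2.8,1],[-5,4.7,3],[-7,6.6,6],[-9,8.5,9.5],[-9.3,8.7,13],[-9.3,8.7,16.5],[-9.3,8.7,19.5],[-9.3,8.7,21.2],[-9.3,8.7,21.2]], fingers=[0,0,0,0,0,0,0,0,0,0])

```text
time_s: 45.35
eef_pos: [0.4969, -0.2641, 0.0587]
eef_rot: [0.02, 0.949, 0.315, -0.001]
force: [0.3, 0.1, -2.5]
gripper_width: 0.0189
```

Run:
```python
from h import *
p,r,s=tcp();print(p,s['force'])
need([.4986,-.2661,.0255],down(np.radians(36.7)))
a=np.array([np.cos(TY),np.sin(TY)]);n=np.array([-a[1],a[0]])
for cn in('scene','side'):
    c=shot(cn);W=cloud(c);w=W-np.array([*TO,0]);tx=w[...,:2]@a;ty=w[...,:2]@n
    m=(abs(tx)<.055)&(abs(abs(ty)-.0535)<.004)&(W[...,2]>.03)&(W[...,2]<.12)
    A=np.c_[tx[m],np.ones(m.sum())];k=W[...,2][m]
    for i in range(6):
        s_=np.linalg.lstsq(A,k,rcond=None)[0]; g=k-A@s_>-.002; A,k=A[g],k[g]
    print(cn,len(k),np.degrees(s_[0]).round(2),s_[1].round(4))
```

```text
[ 0.49689137 -0.26412267  0.05872426] [ 0.3110922   0.14587427 -2.46136293]
travel [0.07 0.14 3.33] rot [0.038 0.015 0.001]
scene 85 1.82 0.0679
side 27 2.82 0.0699
```

Call:
apply_moves(delta_rot=[[0.02,0.01,0],[0.038,0.015,0],[0.038,0.015,0],[0.038,0.015,0],[0.038,0.015,0],[0.038,0.015,0],[0.038,0.015,0]], travel=[[0,0.1,0.5],[0,0.1,1.5],[0,0.1,2.4],[0,0.1,2.9],[0,0.1,3.2],[0,0.1,3.3],[0,0.1,3.3]], fingers=[0,0,0,0,0,0,0])

```text
time_s: 46.15
eef_pos: [0.5001, -0.2675, 0.029]
eef_rot: [0.002, 0.949, 0.315, 0.002]
force: [-0.2, -0.3, -1.8]
gripper_width: 0.0194
```

Call:
apply_moves(delta_rot=[[0,0,0],[0,0,0],[0,0,0],[0,0,0],[0,0,0],[0,0,0]], travel=[[0,0,0],[0,0,0],[0,0,0],[0,0,0],[0,0,-2],[0,0,-5]], fingers=[1.5,2.2,3,4,4,4])

```text
time_s: 46.75
eef_pos: [0.4986, -0.2668, 0.078]
eef_rot: [0.0, 0.949, 0.315, 0.0]
force: [0.6, 0.4, 0.5]
gripper_width: 0.0399
```

Call:
apply_moves(delta_rot=[[0,0,0],[0,0,0],[0,0,0],[0,0,0],[0,0,0]], travel=[[0,0,-4],[0,0,-8],[0,0,-12],[0,0,-16],[0,0,-16]], fingers=[4,4,4,4,4])

```text
time_s: 47.25
eef_pos: [0.5011, -0.2676, 0.2448]
eef_rot: [0.004, 0.949, 0.315, 0.004]
force: [1.4, -0.9, -0.1]
gripper_width: 0.0401
```

Run:
```python
from h import *
p,r,s=tcp();print(p,s['force'])
c=shot('wrist','w9');tabs(c,zmax=.05,amin=40)
W=cloud(c);x,y,z=W[...,0],W[...,1],W[...,2]
q=W[(x>.4)&(x<.67)&(y>-.47)&(y<-.18)&(z>.024)&(z<.05)];print(cv2.minAreaRect((q[:,:2]*1000).astype(np.float32)),q[:,2].max())
f=funnel(.15,.17,(.4927,.3856));print(f)
hs=[]
for n in('scene','side'):
    W=cloud(shot(n));rr=np.hypot(W[...,0]-f[0],W[...,1]-f[1]);g=(rr>.095)&(rr<.155)&(W[...,2]>.14)&(W[...,2]<.17)
    w=W[g];print(n,g.sum(),w.mean(0).round(4),w.max(0).round(4),np.degrees(np.median(np.arctan2(w[:,1]-f[1],w[:,0]-f[0]))).round(1)); hs.append(w.mean(0))
    m=(W[...,0]>.5)&(W[...,0]<.8)&(W[...,1]>.1)&(W[...,1]<.3)&(W[...,2]>.05)&(W[...,2]<.06);print('knob',W[m].mean(0).round(4))
need([.4927,.27,.26],down(0.02))
```

```text
[ 0.50114855 -0.26759123  0.24479853] [ 1.39738068 -0.90743717 -0.07836227]
((522.7109985351562, -297.2304992675781), (112.06861877441406, 225.6997528076172), 36.231971740722656) 0.04543657133987894
scene 817 ctr [0.4952 0.3834] z 0.1602 slope deg [ 1.6 -1.1]
side 1117 ctr [0.49   0.3875] z 0.1602 slope deg [-1.1 -0.1]
[ 0.49263187  0.38548023  0.16017648  0.00410866 -0.01016248]
scene 179 [0.4995 0.2628 0.1589] [0.5037 0.2907 0.165 ] -86.4
knob [0.645  0.1912 0.0545]
side 163 [0.4931 0.2647 0.16  ] [0.5029 0.29   0.1654] -90.6
knob [0.6401 0.1948 0.0536]
travel [ 31.71 -43.28  -2.31] rot [-0.001  0.001  0.622]
```

View pics/w9.png

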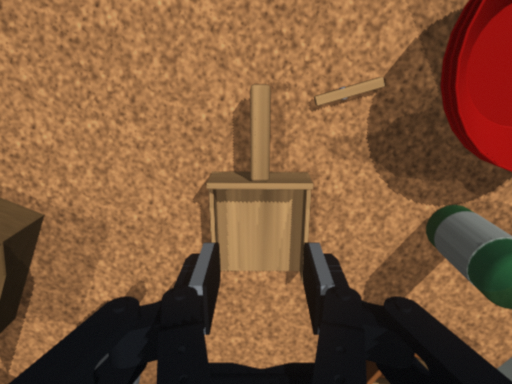

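The tray is empty and flat at (260,220). Next I fetch the funnel.

Call:
apply_moves(delta_rot=[[0,0,0.06],[0,0,0.12],[0,0,0.2],[0,0,0.28],[0,0,0.36],[0,0,0.44],[0,0,0.52],[0,0,0.6],[0,0,0.6],[0,0,0.6]], travel=[[2.8,-3.9,-0.5],[5.6,-7.8,-1],[8.4,-11.7,-1.5],[11.2,-15.6,-2],[14,-19.5,-2.3],[16.8,-23.4,-2.3],[19.6,-27.3,-2.3],[22.4,-31,-2.3],[25.2,-34.7,-2.3],[28,-38.2,-2.3]], fingers=[4,4,4,4,4,4,4,4,4,4])

```text
time_s: 48.5
eef_pos: [0.4925, 0.2088, 0.2587]
eef_rot: [-0.0, 1.0, 0.021, -0.001]
force: [1.1, -0.0, 0.6]
gripper_width: 0.04
```

Run:
```python
from h import *
need([.4965,.2695,.24],down(np.radians(1.3)))
```

```text
travel [ 0.65 -6.05  1.87] rot [-0.     0.003  0.019]
```

Call:
apply_moves(delta_rot=[[0,0,0.02],[0,0,0.02],[0,0,0.02],[0,0,0.02]], travel=[[0.3,-3,1],[0.65,-6,1.8],[0.65,-6,1.8],[0.65,-6,1.8]], fingers=[4,4,4,4])

```text
time_s: 48.9
eef_pos: [0.4956, 0.2694, 0.2391]
eef_rot: [0.0, 1.0, 0.012, -0.003]
force: [0.5, -0.5, 0.0]
gripper_width: 0.0399
```

Run:
```python
from h import *
c=shot('wrist');W,T=toolpts(c);p,r,s=tcp();print(p)
m=(abs(T[...,0])<.03)&(T[...,1]<.035)&(T[...,1]>-.02)&(W[...,2]>.145)&(W[...,2]<.168)
w=T[m]
for lo,hi in((-.02,0),(0,.02),(.02,.035)):
    k=w[(w[:,1]>lo)&(w[:,1]<hi)]
    if len(k):print(lo,len(k),k.mean(0).round(4),k.min(0).round(4),k.max(0).round(4))
print('top z',W[m][:,2].mean(), need([.4965,.2695,.157],down(np.radians(1.3))))
```

```text
[0.49628746 0.26841493 0.23963574]
-0.02 518 [ 0.     -0.0101  0.0777] [-0.0057 -0.02    0.0747] [ 0.0058 -0.      0.0811]
0 484 [0.0001 0.0099 0.0775] [-0.0057  0.      0.0751] [0.0061 0.02   0.0808]
0.02 258 [0.0005 0.0259 0.0772] [-0.005   0.0201  0.0752] [0.0062 0.0328 0.0802]
travel [ 0.06 -0.12  8.26] rot [ 0.001  0.005 -0.001]
top z 0.1621125409342436 (array([ 0.06091894, -0.11513912,  8.26328731]), array([ 0.00085962,  0.00451524, -0.00092369]))
```

Call:
apply_moves(delta_rot=[[0,0,0],[0,0,0],[0,0,0],[0,0,0],[0,0,0],[0,0,0],[0,0,0],[0,0,0],[0,0,0],[0,0,0]], travel=[[0,-0.1,2.5],[0,-0.1,5],[0,-0.1,7],[0,-0.1,8.2],[0,-0.1,8.4],[0,-0.1,8.4],[0,-0.1,8.4],[0,-0.1,8.4],[0,-0.1,8.4],[0,-0.1,8.4]], fingers=[4,4,4,4,4,3,2,1.5,1.3,1.1])

```text
time_s: 49.95
eef_pos: [0.496, 0.2695, 0.1561]
eef_rot: [0.0, 1.0, 0.011, -0.002]
force: [-0.1, 0.3, 1.3]
gripper_width: 0.0118
```

Call:
apply_moves(delta_rot=[[0,0,0],[0,0,0],[0,0,0],[0,0,0]], travel=[[0,0,0],[0,0,0],[0,0,0],[0,0,0]], fingers=[0.8,0.3,0,0])

```text
time_s: 50.35
eef_pos: [0.496, 0.2695, 0.1562]
eef_rot: [0.0, 1.0, 0.011, -0.002]
force: [-0.5, -0.6, 0.9]
gripper_width: 0.0108
```

Call:
apply_moves(delta_rot=[[0,0,0],[0,0,0],[0,0,0],[0,0,0],[0,0,0],[0,0,0],[0,0,0],[0,0,0]], travel=[[0,0,-0.5],[0,0,-1.2],[0,0,-2.4],[0,0,-4],[0,0,-6],[0,0,-8],[0,0,-9.5],[0,0,-9.5]], fingers=[0,0,0,0,0,0,0,0])

```text
time_s: 51.15
eef_pos: [0.4973, 0.2705, 0.2543]
eef_rot: [-0.001, 1.0, 0.011, 0.0]
force: [0.5, 0.2, -1.6]
gripper_width: 0.0103
```

Run:
```python
from h import *
p,r,s=tcp();print(p,s['gripper_width'],s['force'])
f=funnel(.22,.28,(.4927,.3856));print(f.round(4))
need([.5798,-.1158,.25],down(np.radians(-47.7)))
# bowl centre from red rim
for n in('scene','side'):
    c=shot(n);W=cloud(c);hsv=cv2.cvtColor(c['frame'],cv2.COLOR_RGB2HSV)
    red=((hsv[...,0]<6)|(hsv[...,0]>174))&(hsv[...,1]>140)&(W[...,2]>.074)&(W[...,2]<.083)&(np.hypot(W[...,0]-.66,W[...,1]+.02)<.15)
    q=W[red][:,:2];l=least_squares(lambda a:np.hypot(*(q-a).T)-.0985,[.66,-.02],loss='soft_l1',f_scale=.002);print(n,len(q),l.x.round(4))
    fl=(((hsv[...,0]<6)|(hsv[...,0]>174))&(W[...,2]>.024)&(W[...,2]<.031)&(np.hypot(W[...,0]-.66,W[...,1]+.03)<.08));print('floor',fl.sum(),W[fl].min(0).round(3),W[fl].max(0).round(3))
```

```text
[0.49727065 0.27045429 0.25430732] 0.010325059413402877 [ 0.47195355  0.21537925 -1.60187884]
scene 909 ctr [0.4973 0.3844] z 0.2567 slope deg [ 2.1 -1.3]
side 1237 ctr [0.4905 0.3886] z 0.2545 slope deg [-1.5 -0.3]
[ 0.4939  0.3865  0.2556  0.0053 -0.0136]
travel [ 7.49 38.71  0.14] rot [0.002 0.003 0.854]
scene 439 [ 0.6559 -0.0353]
floor 1007 [ 0.59  -0.1    0.024] [0.737 0.042 0.031]
side 232 [ 0.6557 -0.0317]
floor 525 [ 0.59  -0.099  0.025] [0.71  0.046 0.031]
```

Call:
apply_moves(delta_rot=[[0,0,0.03],[0,0,0.12],[0,0,0.22],[0,0,0.32],[0,0,0.42],[0,0,0.52],[0,0,0.63],[0,0,0.74],[0,0,0.85],[0,0,0.85]], travel=[[0.3,1.8,0],[0.9,5,0],[1.6,9,0],[2.4,13.5,0],[3.2,18,0],[4,22.5,0],[4.7,27,0],[5.5,31.5,0],[6.2,36,0],[6.7,38.5,0]], fingers=[0,0,0,0,0,0,0,0,0,0])

```text
time_s: 52.35
eef_pos: [0.5707, -0.1197, 0.249]
eef_rot: [0.003, 0.914, -0.407, -0.003]
force: [-0.5, -0.5, -2.0]
gripper_width: 0.0104
```

Call:
apply_moves(delta_rot=[[0,0,0],[0,0,0],[0,0,0]], travel=[[0,0,0],[0,0,0],[0,0,0]], fingers=[0,0,0])

```text
time_s: 52.65
eef_pos: [0.5705, -0.1178, 0.2484]
eef_rot: [0.003, 0.914, -0.406, -0.004]
force: [0.6, 0.2, -2.7]
gripper_width: 0.0102
```

Run:
```python
from h import *
p,r,s=tcp();print(p,s['gripper_width'],s['force'])
f=funnel(.22,.28,(p[0]+.0853,p[1]+.0787));print(f.round(4))
need([p[0]+.657-f[0],p[1]-.0345-f[1],p[2]+.107-f[2]],down(np.radians(-47.7)))
```

```text
[ 0.57046853 -0.11783478  0.24842105] 0.010220435807133941 [ 0.55140347  0.22646148 -2.69872394]
scene 665 ctr [ 0.6571 -0.0388] z 0.2498 slope deg [-0.   0.1]
side 460 ctr [ 0.6524 -0.0354] z 0.2497 slope deg [-2.7  0.3]
[ 0.6547 -0.0371  0.2497 -0.0237  0.004 ]
travel [ 1.000e-02 -4.100e-01  1.433e+01] rot [ 0.007  0.003 -0.002]
```

Call:
apply_moves(delta_rot=[[0.005,0,0],[0.005,0,0],[0.005,0,0],[0.005,0,0],[0.005,0,0],[0.005,0,0],[0.005,0,0],[0.005,0,0],[0.005,0,0],[0.005,0,0]], travel=[[0,-0.4,1.5],[0,-0.4,4],[0,-0.4,6.5],[0,-0.4,9],[0,-0.4,11],[0,-0.4,12.5],[0,-0.4,13.5],[0,-0.4,14],[0,-0.4,14.3],[0,-0.4,14.4]], fingers=[0,0,0,0,0,0,0,0,0,0])

```text
time_s: 53.75
eef_pos: [0.573, -0.1152, 0.1054]
eef_rot: [0.0, 0.914, -0.405, -0.002]
force: [0.2, 0.8, -1.4]
gripper_width: 0.0109
```

Run:
```python
from h import *
p,r,s=tcp();print(p,s['gripper_width'],s['force'])
f=funnel(.095,.125,(.657,-.0345));print(f.round(4))
```

```text
[ 0.57296974 -0.11518589  0.10538946] 0.01085176105425204 [ 0.20108257  0.83931622 -1.44144862]
scene 575 ctr [ 0.6592 -0.0367] z 0.1079 slope deg [0.1 0.2]
side 417 ctr [ 0.6546 -0.0336] z 0.1071 slope deg [-2.6  0.3]
[ 0.6569 -0.0351  0.1075 -0.0222  0.0044]
```

Lower the last 2–3 mm, release and retreat, then measure the lid.

Call:
apply_moves(delta_rot=[[0,0,0],[0,0,0],[0,0,0],[0,0,0],[0,0,0],[0,0,0],[0,0,0],[0,0,0]], travel=[[0,0,0.2],[0,0,0.3],[0,0,0.3],[0,0,0.3],[0,0,0.3],[0,0,0.3],[0,0,0.3],[0,0,0.3]], fingers=[0,0,0,1.2,1.6,2.2,3,4])

```text
time_s: 54.65
eef_pos: [0.5731, -0.1152, 0.1026]
eef_rot: [0.0, 0.914, -0.405, -0.001]
force: [-0.9, 0.4, -0.3]
gripper_width: 0.04
```

Call:
apply_moves(delta_rot=[[0,0,0],[0,0,0],[0,0,0],[0,0,0],[0,0,0],[0,0,0]], travel=[[0,0,-1],[0,0,-3],[0,0,-6],[0,0,-10],[0,0,-13],[0,0,-13]], fingers=[4,4,4,4,5,6])

```text
time_s: 55.25
eef_pos: [0.5758, -0.1153, 0.2389]
eef_rot: [-0.001, 0.914, -0.405, 0.003]
force: [0.9, 0.2, 0.1]
gripper_width: 0.0597
```

Run:
```python
from h import *
p,r,s=tcp();print(p,s['force'],s['time_s'])
f=funnel(.09,.115,(.657,-.0345));print(f.round(4))
for n in('scene','side'):
    W=cloud(shot(n));m=(W[...,0]>.5)&(W[...,0]<.8)&(W[...,1]>.1)&(W[...,1]<.3)&(W[...,2]>.05)&(W[...,2]<.06);print('knob',m.sum(),W[m].mean(0).round(4))
need([.6426,.193,.16],down(0.))
```

```text
[ 0.57580542 -0.11530291  0.23890155] [0.93758239 0.20209405 0.13490966] 55.25
scene 571 ctr [ 0.6583 -0.0381] z 0.1052 slope deg [1.3 1.3]
side 406 ctr [ 0.6536 -0.0349] z 0.1044 slope deg [-1.1  1.4]
[ 0.656  -0.0365  0.1048  0.002   0.0233]
knob 106 [0.6446 0.1915 0.0543]
knob 82 [0.6402 0.1947 0.0536]
travel [-18.14 -25.89   7.19] rot [ 0.001  0.004 -0.834]
```

Call:
apply_moves(delta_rot=[[0,0,-0.1],[0,0,-0.22],[0,0,-0.34],[0,0,-0.46],[0,0,-0.58],[0,0,-0.7],[0,0,-0.83],[0,0,-0.83],[0,0,-0.83],[0,0,-0.83]], travel=[[-2.4,-3.4,0],[-4.8,-6.8,0],[-7.2,-10.2,0],[-9.7,-13.8,0],[-12.2,-17.4,1],[-14.7,-21,2.5],[-17,-24.3,5],[-18.1,-25.9,7.2],[-18.1,-25.9,7.2],[-18.1,-25.9,7.2]], fingers=[6,6,6,6,6,6,6,6,6,6])

```text
time_s: 56.45
eef_pos: [0.6421, 0.1925, 0.1583]
eef_rot: [0.0, 1.0, -0.002, -0.004]
force: [0.1, -0.1, 0.6]
gripper_width: 0.0599
```

Run:
```python
from h import *
p,r,s=tcp();print(p)
c=shot('wrist');W,T=toolpts(c)
m=(W[...,2]>.049)&(W[...,2]<.059)&(np.hypot(W[...,0]-.642,W[...,1]-.193)<.05)
ys,xs=np.nonzero(m);cc,rad=cv2.minEnclosingCircle(W[m][:,:2].astype(np.float32)*1000);print(m.sum(),W[m].mean(0).round(4),cc,rad)
f=(W[...,2]>.022)&(W[...,2]<.030)&(np.hypot(W[...,0]-.642,W[...,1]-.193)<.09);q=W[f]
cc2,rad2=cv2.minEnclosingCircle(q[:,:2].astype(np.float32)*1000);print(cc2,rad2)
need([*W[m][:,:2].mean(0),.044],down(0.))
```

```text
[0.64214846 0.19253227 0.15834121]
1158 [0.6428 0.1934 0.0539] (642.4646606445312, 192.3293914794922) 14.989758491516113
(650.3416748046875, 202.68438720703125) 77.0964584350586
travel [ 0.03 -0.18 11.56] rot [ 0.     0.005 -0.006]
```

Call:
apply_moves(delta_rot=[[0,0,0],[0,0,0],[0,0.004,0],[0,0.004,0],[0,0.004,0],[0,0.004,0],[0,0.004,0],[0,0.004,0],[0,0.004,0],[0,0.004,0]], travel=[[0,-0.05,3],[0,-0.05,6],[0,-0.05,8.5],[0,-0.05,10.3],[0,-0.05,11.2],[0,-0.05,11.4],[0,-0.05,11.4],[0,-0.05,11.4],[0,-0.05,11.4],[0,-0.05,11.4]], fingers=[6,6,6,6,6,5,4.5,4,3.5,3.1])

```text
time_s: 57.5
eef_pos: [0.6428, 0.1923, 0.0465]
eef_rot: [-0.0, 1.0, -0.003, 0.0]
force: [-0.2, -0.2, 0.3]
gripper_width: 0.031
```

Call:
apply_moves(delta_rot=[[0,0,0],[0,0,0],[0,0,0],[0,0,0],[0,0,0]], travel=[[0,0,0],[0,0,0],[0,0,0],[0,0,0],[0,0,0]], fingers=[2.9,2.5,2,1.5,1.5])

```text
time_s: 58.0
eef_pos: [0.6431, 0.1924, 0.0471]
eef_rot: [-0.0, 1.0, -0.003, 0.001]
force: [-2.2, -0.6, 5.3]
gripper_width: 0.0272
```

Call:
apply_moves(delta_rot=[[0,0,0],[0,0,0],[0,0,0],[0,0,0],[0,0,0],[0,0,0],[0,0,0],[0,0,0]], travel=[[0,0,-0.5],[0,0,-1.5],[0,0,-4],[0,0,-8],[0,0,-12],[0,0,-16],[0,0,-19],[0,0,-19]], fingers=[1.5,1.5,1.5,1.5,1.5,1.5,1.5,1.5])

```text
time_s: 58.8
eef_pos: [0.6445, 0.1936, 0.2437]
eef_rot: [-0.002, 1.0, -0.003, 0.005]
force: [0.7, 0.3, -0.5]
gripper_width: 0.0268
```

Run:
```python
from h import *
p,r,s=tcp();print(p,s['gripper_width'],s['force'])
for n,W in(('scene',cloud(shot('scene'))),('side',cloud(shot('side')))):
    m=(abs(W[...,0]-.642)<.075)&(abs(W[...,1]-.193)<.075)&(W[...,2]>.17)&(W[...,2]<.24);q=W[m];rr=np.hypot(*(q[:,:2]-p[:2]).T)
    k=q[(rr>.045)&(rr<.064)];z=k[:,2];k=k[z>np.percentile(z,40)];A=np.c_[k[:,:2]-p[:2],np.ones(len(k))]
    for i in range(6):
        a=np.linalg.lstsq(A,k[:,2],rcond=None)[0];g=abs(k[:,2]-A@a)<.004
        A,k=A[g],k[g]
    print(n,len(k),np.degrees(a[:2]).round(1),a[2].round(4))
    # jar rim
    W2=W.reshape(-1,3);q=W2[(W2[:,2]>.118)&(W2[:,2]<.126)&(np.hypot(W2[:,0]-.492,W2[:,1]-.385)<.075)][:,:2]
    l=least_squares(lambda a:np.hypot(*(q-a).T)-.058,[.492,.385],loss='soft_l1',f_scale=.002);print('jar',len(q),l.x.round(4))
need([.4923,.385,.23],down(0))
```

```text
[0.64453888 0.19364704 0.24366447] 0.026761374975535324 [ 0.74190742  0.25562043 -0.54436306]
scene 598 [0.3 0. ] 0.2237
jar 359 [0.4935 0.3833]
side 395 [0.  0.1] 0.2201
jar 465 [0.4912 0.3865]
travel [-15.18 -19.16   0.78] rot [-0.001 -0.003 -0.005]
```

The lid is held level. I'll carry it over the jar.

Call:
apply_moves(delta_rot=[[0,0,0],[0,0,0],[0,0,0],[0,0,0],[0,0,0],[0,0,0],[0,0,0],[0,0,0],[0,0,0],[0,0,0]], travel=[[-1.2,-1.5,0],[-3,-3.8,0],[-5,-6.3,0],[-7,-8.8,0],[-9,-11.4,0],[-11,-13.9,0],[-13,-16.4,0],[-14.5,-18.3,0],[-15.2,-19.2,0],[-15.2,-19.2,0]], fingers=[1.5,1.5,1.5,1.5,1.5,1.5,1.5,1.5,1.5,1.5])

```text
time_s: 59.9
eef_pos: [0.4899, 0.3869, 0.237]
eef_rot: [-0.0, 1.0, -0.001, 0.0]
force: [0.6, -0.7, -1.9]
gripper_width: 0.0272
```

Run:
```python
from h import *
p,r,s=tcp();print(p,s['gripper_width'],s['force'])
J=[]
for n in('scene','side'):
    W=cloud(shot(n)).reshape(-1,3);q=W[(W[:,2]>.205)&(W[:,2]<.25)&(np.hypot(W[:,0]-p[0],W[:,1]-p[1])<.08)];z=np.percentile(q[:,2],50)
    k=q[(abs(q[:,2]-.219)<.006)][:,:2]
    h=cv2.convexHull((k*1000).astype(np.float32));cc,rad=cv2.minEnclosingCircle(h);print(n,len(k),cc,rad);J.append(cc)
need([.4923,.385,.1535],down(0))
```

```text
[0.4898562  0.38693654 0.23699202] 0.027184768095212378 [ 0.628331   -0.74160713 -1.86483308]
scene 1566 (490.0892028808594, 384.712646484375) 65.53271484375
side 2244 (489.7003479003906, 385.54400634765625) 65.23763275146484
travel [-0.07 -0.08  8.36] rot [ 0.001 -0.002 -0.006]
```

Call:
apply_moves(delta_rot=[[0,0,0],[0,0,0],[0,0,0],[0,0,0],[0,0,0],[0,0,0],[0,0,0],[0,0,0],[0,0,0],[0,0,0]], travel=[[-0.07,-0.08,1.5],[-0.07,-0.08,3],[-0.07,-0.08,4.5],[-0.07,-0.08,5.7],[-0.07,-0.08,6.5],[-0.07,-0.08,7],[-0.07,-0.08,7.3],[-0.07,-0.08,7.6],[-0.07,-0.08,7.8],[-0.07,-0.08,7.9]], fingers=[1.5,1.5,1.5,1.5,1.5,1.5,1.5,1.5,1.5,1.5])

```text
time_s: 61.0
eef_pos: [0.4923, 0.3851, 0.1583]
eef_rot: [0.0, 1.0, -0.003, 0.001]
force: [-0.6, 0.3, -1.3]
gripper_width: 0.0269
```

Run:
```python
from h import *
p,r,s=tcp();print(p,s['gripper_width'],s['force'])
need([.4923,.385,.1535],down(0))
```

```text
[0.49233673 0.38508006 0.1582609 ] 0.026885333433415013 [-0.62721111  0.3082669  -1.27370857]
travel [-0.    0.01  0.48] rot [ 0.    -0.003 -0.006]
```

Call:
apply_moves(delta_rot=[[0,0,0],[0,0,0],[0,0,0],[0,0,0]], travel=[[0,0,0.15],[0,0,0.3],[0,0,0.4],[0,0,0.4]], fingers=[1.5,1.5,1.5,1.5])

```text
time_s: 61.4
eef_pos: [0.4923, 0.385, 0.1541]
eef_rot: [0.0, 1.0, -0.003, 0.001]
force: [-0.6, -0.1, -1.4]
gripper_width: 0.027
```

Call:
apply_moves(delta_rot=[[0,0,0],[0,0,0],[0,0,0]], travel=[[0,0,0.1],[0,0,0.15],[0,0,0.15]], fingers=[1.5,1.5,1.5])

```text
time_s: 61.7
eef_pos: [0.4924, 0.3851, 0.1531]
eef_rot: [0.0, 1.0, -0.003, 0.002]
force: [-0.8, -1.6, 2.8]
gripper_width: 0.0269
```

Call:
apply_moves(delta_rot=[[0,0,0],[0,0,0]], travel=[[0,0,0.1],[0,0,0.1]], fingers=[1.5,1.5])

```text
time_s: 61.9
eef_pos: [0.4924, 0.3851, 0.1531]
eef_rot: [0.0, 1.0, -0.003, 0.002]
force: [-2.9, -3.3, 7.5]
gripper_width: 0.0271
```

Call:
apply_moves(delta_rot=[[0,0,0],[0,0,0],[0,0,0],[0,0,0],[0,0,0],[0,0,0]], travel=[[0,0,-0.1],[0,0,-0.1],[0,0,-0.1],[0,0,-0.1],[0,0,-0.1],[0,0,-0.1]], fingers=[2.7,3,3.5,4,5,6])

```text
time_s: 62.5
eef_pos: [0.4924, 0.3851, 0.154]
eef_rot: [0.0, 1.0, -0.003, 0.002]
force: [-0.1, 0.5, -0.6]
gripper_width: 0.0597
```

Call:
apply_moves(delta_rot=[[0,0,0],[0,0,0],[0,0,0],[0,0,0],[0,0,0],[0,0,0]], travel=[[0,0,-1],[0,0,-3],[0,0,-6],[0,0,-10],[0,0,-14],[0,0,-14]], fingers=[6,6,6,6,6,6])

```text
time_s: 63.1
eef_pos: [0.4929, 0.3872, 0.3016]
eef_rot: [-0.003, 1.0, -0.003, 0.006]
force: [0.4, 0.8, 0.3]
gripper_width: 0.0604
```

Call:
apply_moves(delta_rot=[[0,0,0],[0,0,0],[0,0,0],[0,0,0],[0,0,0]], travel=[[0,4,0],[0,8,0],[0,12,0],[0,16,0],[0,16,0]], fingers=[6,6,6,6,6])

```text
time_s: 63.6
eef_pos: [0.4936, 0.2207, 0.3009]
eef_rot: [-0.002, 1.0, -0.008, 0.007]
force: [0.2, -0.1, -0.2]
gripper_width: 0.0598
```

Run:
```python
from h import *
p,r,s=tcp();print(p,s['force'],s['time_s'])
for n in('scene','side'):
    c=shot(n,'f_'+n);W=cloud(c);q=W[(W[...,2]>.1)&(np.hypot(W[...,0]-.492,W[...,1]-.385)<.075)&(W[...,2]<.2)]
    rr=np.hypot(q[:,0]-.492,q[:,1]-.385);k=q[(rr>.025)&(rr<.06)&(q[:,2]>.125)];A=np.c_[k[:,:2]-[.492,.385],np.ones(len(k))]
    for i in range(6):
        a=np.linalg.lstsq(A,k[:,2],rcond=None)[0];g=abs(k[:,2]-A@a)<.003;A,k=A[g],k[g]
    print(n,len(k),'lid slope',np.degrees(a[:2]).round(2),'flange z',a[2].round(4),'knob top',q[:,2].max().round(4),q[q[:,2]>.156].mean(0).round(4))
f=funnel(.09,.115,(.657,-.0345));print(f.round(4))
a=cv2.imread('pics/f_scene.png')[130:330,130:470];b=cv2.imread('pics/f_side.png')[110:370,100:380]
cv2.imwrite('pics/final.png',np.hstack([cv2.resize(a,(440,400)),cv2.resize(b,(360,400))]))
```

```text
[0.49357225 0.22067946 0.30088069] [ 0.23649058 -0.14202258 -0.2419938 ] 63.6
scene 1146 lid slope [ 0.29 -0.14] flange z 0.1331 knob top 0.1629 [0.4995 0.3831 0.1602]
side 1887 lid slope [ 0.4  -0.13] flange z 0.1328 knob top 0.1629 [0.4941 0.3872 0.1602]
scene 557 ctr [ 0.6581 -0.0381] z 0.1052 slope deg [1.4 1.1]
side 313 ctr [ 0.6534 -0.0352] z 0.1044 slope deg [-1.5  1.4]
[ 6.557e-01 -3.660e-02  1.048e-01 -6.000e-04  2.180e-02]
```

View pics/final.png

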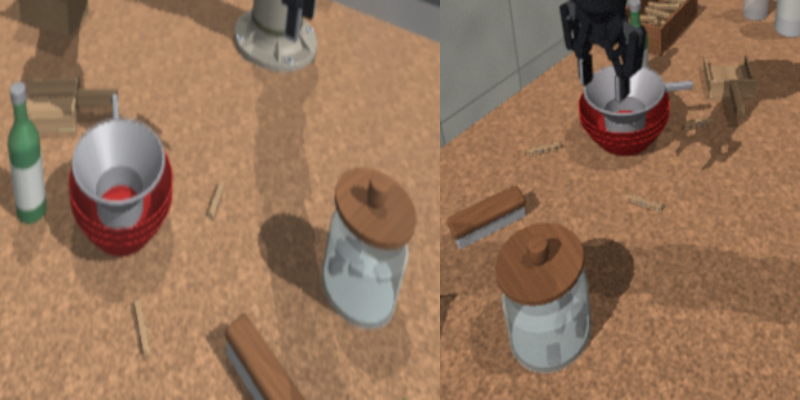

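Run:
```python
from h import *
[print(n,[np.round(t[:3],3) for t in tabs(shot(n),amin=15,verb=False) if abs(t[1])<.5]) for n in('scene','side')]
print(close_job())
```

```text
scene [array([0.541, 0.419, 0.025])]
side []
the job is handed in; nothing more can be done
None
```

The job is done and handed in after about 64 s of the 210 s allowed.

I seated the funnel in the jar and put the four strays on the tray, using a light width-limited grip. With all six tablets counted on the tray, I tipped the load through the funnel. Then I laid the tray back on the worktop, stood the funnel back in the top bowl and closed the jar.

**Last checks:**
- **Lid:** it sits level to within about 0.4°. The knob top reads 160 mm, as expected for fully home. The flange top reads 133 mm against 132 mm expected, which is within calibration error. The highest contact force I read while seating it was 7.5 N.
- **Funnel:** it stands in the bowl with its rim at 105 mm, as expected, and an apparent tilt of about 1°.
- **Tray:** empty and flat on the worktop.
- **Tablets:** none seen loose on the worktop. The only white patch found was at the jar itself. I could not count all six inside because the glass blurs them.
- **Jar:** it showed no measurable shift before the lid went on.
- **Bottle, brush and pegs:** I never touched them, but I did not re-measure them.

No check failed.

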